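# Clamp a rough stone with a turnbuckle clamp

### The job

Take the rough stone from the round cork mat and set it down on the bed of the turnbuckle clamp, between the two open rubber pads with its long side running from pad to pad, and let go of it. Then push the spokes of the turnbuckle round, tops going away from the robot, so that both jaws draw in together and hold the stone firmly between both pads: stop when turning takes a good half as much effort again as it takes running free, since the stone is friable and cracks where the effort has doubled. Leave it clamped there, with the other stones where they are.

Things in the scene. Friction and masses are not known exactly. Their poses are not given: they have to be found in the camera images.
- stone_center (a point): centre of the rough grey stone to be clamped, 42 (its x) x 52 (its y) x 30 mm high, an irregular dome with a flat underside, lying on a round cork mat 90 mm across and 3 mm thick. Point 15 mm above its underside; axes are the stone's, z up. Its outline is uneven: the width where the pads meet it may be some mm off 52
- rough_stone: the same stone, origin in the middle of its underside, about 0.12 kg
- clamp_bed (a point): top of the clamp's bed, 10 mm above the table, midway between the two pads; clamp axes: x away from the robot towards the turnbuckle, y from right jaw to left jaw (closing line), z up. Pads are 44 mm wide along x, centred here, and reach from 2 to 34 mm above the bed; their faces stand 72 to 78 mm apart at turnbuckle joint 0 (each has 0 to 3 mm of packing behind) and come 8 mm closer per rad (4 mm each)
- screw_center (a point): centre of the turnbuckle body, on its horizontal axis (clamp y), 115 mm beyond clamp_bed in clamp x, 64 mm above the table; axes as clamp_bed, fixed. Four round spokes 8 mm thick stand out at its middle (y = 0), 90 degrees apart, each 44 mm long from the axis, ending in an 11 mm ball (to 49.5 mm); hub radius 15 mm, body 76 mm long
- turnbuckle (a joint): turn of the turnbuckle, rad; at 0 spokes point up, down, to and from the robot. Grows (tightens) as the top spoke is pushed away from the robot (clamp +x); range -0.2 to 7. Running free it takes about 0.2 N m; each newton of pressure on the pads (both press alike) adds about 0.008 N m. Friction holds it where it is left. The rubber gives about 1 mm per 15 N at each pad
- clamp: fixed clamp: aluminium base plate 200 (x) x 236 (y) x 10 mm, origin under its middle, with two dark steel jaws that slide along y, tops 50 mm above the table (end lugs at the turnbuckle 78 mm); the bed is open towards the robot
- pad_left: rubber pad on the left jaw (clamp +y), 44 x 8 x 32 mm; its origin is not on the pad: it lies at clamp, shifted along clamp -y by as much as the pad has come in from its widest place, where both faces stand 78 mm apart
- pad_right: rubber pad on the right jaw (clamp -y), likewise, its origin shifted along clamp +y as it comes in
- chert: loose bystander stone, 34 x 40 x 22 mm, to be left where it is; origin in the middle of its underside
- agate: loose bystander stone, 40 x 52 x 28 mm, to be left where it is; origin in the middle of its underside
- river: loose bystander stone, 48 x 62 x 26 mm, to be left where it is; origin in the middle of its underside
- jasper: loose bystander stone, 24 x 30 x 18 mm, to be left where it is; origin in the middle of its underside
- slate: loose bystander stone, flat, 45 x 68 x 18 mm, to be left where it is; origin in the middle of its underside
Not all that is in view belongs to the job. Leave any green look-alike of the rough_stone alone.

How it is judged (in metres and radians):
On the way:
1. the stone lies on the clamp's bed between the open pads, let go (x of stone_center in the frame of clamp_bed between -0.016 and 0.016 m and y of stone_center in the frame of clamp_bed between -0.02 and 0.02 m and z of stone_center in the frame of clamp_bed between 0.008 and 0.022 m and angle between the y axis of rough_stone and the y axis of clamp_bed, either way round below 0.5 rad and contact force between rough_stone and the fingers below 0.1 N and contact force between rough_stone and pad_left below 2 N and contact force between rough_stone and pad_right below 2 N and linear speed of rough_stone below 0.02 m/s), for 0.2 s.
At the end, for the whole second after the job is handed in: the stone lies upright (within 14 degrees) on the clamp's bed between the pads (centre within 16 mm across and 20 mm along the closing line, its long side within 28 degrees of that line, on the bed), at rest, and each pad presses on it with 9 to 25 N (x of stone_center in the frame of clamp_bed between -0.016 and 0.016 m and y of stone_center in the frame of clamp_bed between -0.02 and 0.02 m and z of stone_center in the frame of clamp_bed between 0.008 and 0.022 m and angle between the y axis of rough_stone and the y axis of clamp_bed, either way round below 0.5 rad and contact force between rough_stone and pad_left between 9 and 25 N and contact force between rough_stone and pad_right between 9 and 25 N and angle between rough_stone's own z axis and vertical below 0.25 rad and linear speed of rough_stone below 0.01 m/s and velocity of joint turnbuckle below 0.05 rad/s); the robot touches nothing.
It fails at once if a pad pressed on the stone with more than 27 N (it cracks) (contact force between rough_stone and pad_left above 27 N or contact force between rough_stone and pad_right above 27 N).
It fails at once if a bystander stone was moved more than 20 mm (distance of any of chert, agate, river, jasper, slate from where it was at the start of the episode above 0.02 m).
It also fails if it takes over 67 s, if anything falls off the work surface, if the arm or the gripper's body presses on something with over 40 N, if the wrist force passes 120 N, or if a joint passes its speed limit or range.

### The arm

A 6-joint arm with a two-finger parallel gripper is mounted at the origin on a cart in front of the work surface, level with it; the furniture and walls round the work are solid. World frame = base frame: x ahead of the robot, y to its left, z up, the work surface at z = 0. Lengths are in mm, angles in rad, forces in N, time in s.
With the tool pointing down it reaches from about 350 to 975 mm from the base axis. Payload 7.1 kg.
Tool frame: the origin (TCP) lies at the very end of the fingers, on their centre line; the grasp point (between the pads) lies 19 mm behind it; z points along the fingers, x is the direction in which the jaws open and shut, and the axes are right-handed (so a half turn about z gives the same grasp; the last joint's range is limited). The gripper opens to 88 mm and grips with 3 to 60 N. Pads are 20 mm wide; open, the fingers measure 115 mm over their backs; the gripper's body (75 mm by 178 mm) begins 61 mm behind the grasp point.
Start: joints at [-1.272, 0.423, 1.63, -0, 1.089, -0.019], TCP at [195.316, -593.68, 222.675] pointing down, gripper open.
Joint ranges: [-3, 3], [-0.9, 2.11], [0.09, 2.58], [-1.31, 4.45], [0.11, 2.69], [-2.54, 2.54]. Speed limits (rad/s): [2.39, 2.39, 3.01, 3.14, 3.14, 3.14].

### API

Orientations are given as a rotation vector (axis times angle).
In Python, from workcell import ctrl gives the robot as it stands. The module is installed in compiled form; this text tells all that it offers.
- The arm moves only by the tool move_arm, never from a script. Its argument "motion" is a list of rows, each a list of 2 entries, a list of its own where there are three numbers: the shift along the tool's x, y, z normalised to -1 to 1, where 1 is 150 mm, then the turn, a rotation vector about the tool's x, y, z normalised to -1 to 1, where 1 is 60 degrees. In form: [[[x, y, z], [rx, ry, rz]], ...]. A call has exactly 5 rows; each row is the pose to reach, as a shift and turn from the pose commanded when the call began, along the tool's axes at that moment; what a row does not reach only later rows make up. A row lasts 1/8 s, in which the tool goes at most 62.5 mm and 10.7 degrees, less where a joint would pass 70% of its speed; a pose out of reach is approached as far as the arm can. A call with a number of a shift or a turn outside -1 to 1 is refused whole. A call with a gripper value outside its range is refused whole. "gripper" is the opening, from 0 (shut) to 1 (fully open), set as the call begins (left out, the last holds). The fingers move at their own pace and stop on an object; the grip force is fixed at half the most. Time passes only in rows, so rows that repeat a pose let the fingers close, or fill a call up. It gives the time, the measured TCP pose, the force and the opening at its end, in the units of the state.
- ctrl.get_obs(): the state, without advancing time (a new reading comes with each control period).
- ctrl.get_image(name): name is "scene" or "top"; returns a dict with "pixels" (420x560x3 uint8, red, green, blue), "camera_matrix" (3x3 intrinsics, pixels), "R" (3x3) and "t" (3): a world point X has camera coordinates R X + t. Camera axes: x right, y down, z forward; pixel columns grow to the right and rows downward; lengths in mm; the calibration is good to about 2 mm. A picture is of the moment at which its call begins. There is no depth.
- ctrl.close_job(): hands the job in, once; it reports no verdict.
Trained networks look in the newest picture that a camera, given by its name, has taken for a name from the list of things; names that differ only in an ending like _2 or _b are one class to them, and where a whole thing is asked for, a point or a joint stands for the part that bears it (a point fixed in the world has none). Each returns a list of dicts, best first, with "p" (0 to 1); they miss things now and then, are a little off and sometimes report something else, mostly with a low value. They report only what shows in the picture. A call takes as long as a camera call. They do not tell look-alikes from the thing itself.
- ctrl.boxes_of(camera, name): "location" ([x, y, z] in mm, in world coordinates, good to about 4 mm: the middle of the surface that is visible of it).
- ctrl.regions_of(camera, name): "mask" (420x560 bool, what is visible of it).
- ctrl.pinpoint(camera, name): "location" ([x, y, z] in mm, in world coordinates, good to about 4 mm: a listed point, or the origin of a listed thing).
The state is a dict: "t": time; "qpos": joint angles; "qvel": joint speeds; "joint_torque": joint torques, N m; "ee_pos": TCP position; "orientation": TCP orientation; "ft_force": force on the tool from outside, world axes, zero at the start; "moment": the same for the moment, N m; "width": finger opening in mm.
Only numpy, scipy, OpenCV 4.12 (cv2) and the standard library are available. Lean on these libraries where they do the work, as an engineer would, in place of code of your own. Each camera call takes 0.05 s, during which the arm holds its last target.

## Working session

There is one attempt and no reset: what is moved stays moved. The work goes in short steps, Python scripts to look and compute and a tool call to move; the robot and the scene stay as the last step left them, time stands still between calls to the robot, and variables do not carry over. Pictures are saved under pics/ and viewed, and the job is handed in when it is done.

Besides the shell and the picture viewer there is one more tool, called after ">>>" as name([rows], argument=value, ...), one row to a line, values as JSON. move_arm: Moves the arm, as the interface text tells. Its arguments: {"type":"object","properties":{"motion":{"type":"array","items":{"type":"array"}},"gripper":{"type":"number"}},"required":["motion"]}

```bash
mkdir -p pics; python3 - <<'E'
from workcell import ctrl
import cv2,numpy as np
o=ctrl.get_obs();print(o)
for c in("scene","top"):
    im=ctrl.get_image(c);cv2.imwrite(f"pics/{c}0.png",im["pixels"][:,:,::-1]);print(c,im["camera_matrix"],im["R"],im["t"])
    for n in("stone_center","clamp_bed","screw_center","rough_stone","clamp","chert","agate","river","jasper","slate"):
        print(c,n,[(np.round(d["location"],1).tolist(),round(d["p"],2)) for d in ctrl.pinpoint(c,n)][:3])
print(ctrl.get_obs()["t"])
E
```

```text
{'t': 0.0, 'qpos': array([-1.27203839e+00,  4.23830357e-01,  1.63067999e+00,  2.66863363e-05,
        1.08859389e+00, -1.90083548e-02]), 'qvel': array([ 0.00137626,  0.00105541,  0.00059561,  0.00014352, -0.00052696,
        0.00038605]), 'joint_torque': array([-2.53307859e-03, -5.44640386e+01, -2.73663425e+01,  6.43056119e-02,
        2.28673877e-02, -9.87567591e-05]), 'ee_pos': array([ 195.14275787, -593.17483079,  221.91217329]), 'orientation': array([-2.54416421e+00,  1.84146618e+00,  1.87374022e-03]), 'ft_force': array([-0.57801176, -0.59914313,  0.15268721]), 'moment': array([ 0.00390655, -0.01478907, -0.01010418]), 'width': 87.80616149015573}
scene [[499.28443868   0.         274.60764884]
 [  0.         499.28443868 208.43798416]
 [  0.           0.           1.        ]] [[-0.66139946 -0.75003217 -0.00158229]
 [-0.3732146   0.33093957 -0.8667121 ]
 [ 0.6505856  -0.57265238 -0.49880621]] [366.23567889 204.97261514 999.56319745]
scene stone_center [([342.8, -233.3, 17.6], 0.74), ([445.7, -232.2, 20.0], 0.43)]
scene clamp_bed [([497.2, 124.3, 9.8], 0.57)]
scene screw_center [([
[... 542 characters left out ...]
46648 -0.02109981 -0.17430015]
 [ 0.17417386  0.00769611 -0.98468484]] [ 49.80399031 483.76165698 889.25696617]
top stone_center [([342.9, -236.3, 16.0], 0.85), ([446.9, -231.9, 19.1], 0.64), ([441.7, -231.4, 4.4], 0.57)]
top clamp_bed [([498.0, 121.2, 9.3], 0.73)]
top screw_center [([606.2, 101.1, 60.8], 0.57)]
top rough_stone [([444.8, -231.3, 3.0], 0.86), ([344.4, -233.9, -0.2], 0.51)]
top clamp [([547.9, 117.5, 3.1], 0.95)]
top chert [([382.2, -81.2, 1.0], 0.67)]
top agate [([591.1, -180.4, 0.1], 0.84)]
top river [([493.9, 356.6, -2.2], 0.64)]
top jasper [([494.0, -116.4, -0.1], 0.48), ([586.6, -175.7, 4.5], 0.42)]
top slate [([563.0, 357.1, 0.2], 0.63), ([381.0, -80.9, -0.6], 0.46)]
1.1
```

View pics/scene0.png

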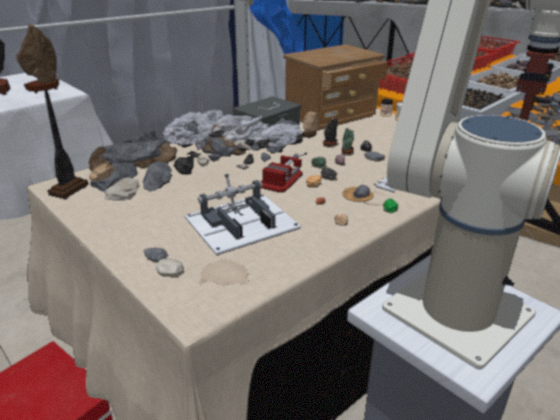

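View pics/top0.png

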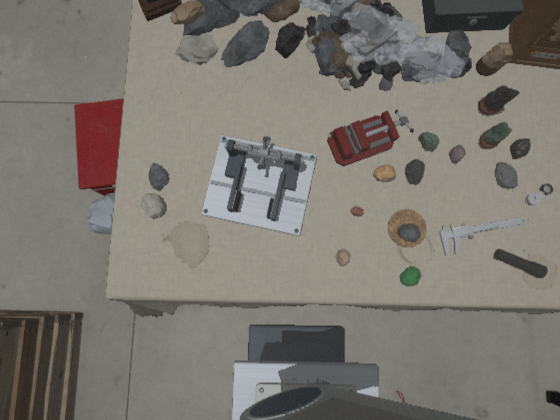

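```bash
python3 - <<'E'
import cv2
a=cv2.imread("pics/top0.png")
cv2.imwrite("pics/crop_st.png",cv2.resize(a[225:375,320:470],None,fx=4,fy=4,interpolation=cv2.INTER_CUBIC))
cv2.imwrite("pics/crop_cl.png",cv2.resize(a[110:310,150:330],None,fx=3,fy=3,interpolation=cv2.INTER_CUBIC))
E
```

```text
(no output)
```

View pics/crop_st.png

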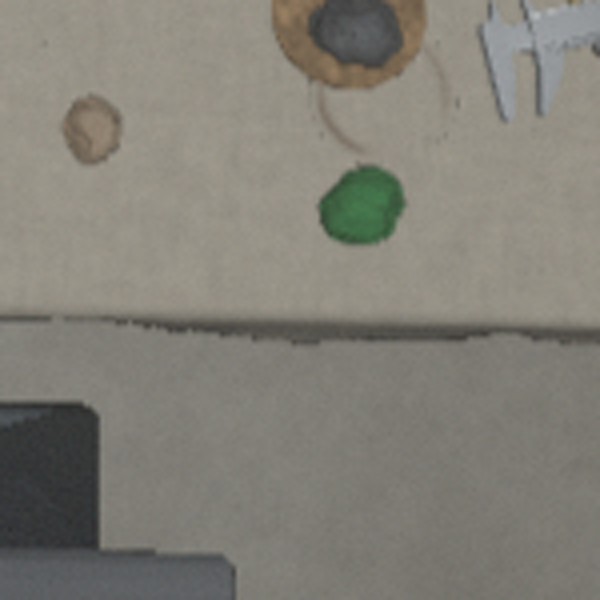

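View pics/crop_cl.png

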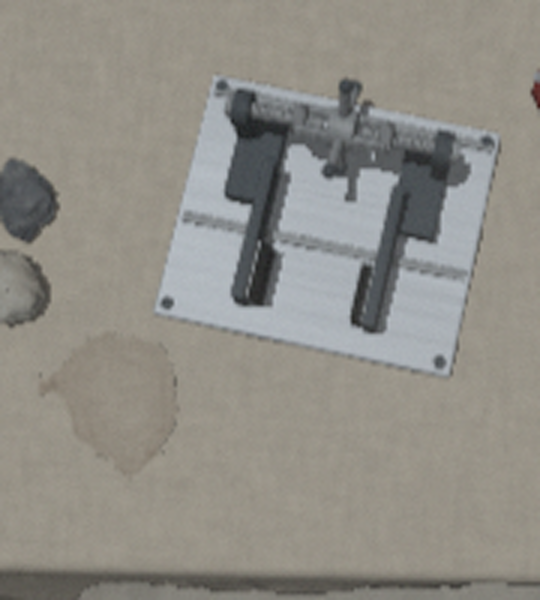

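The top view shows the candidates. The grey stone on the cork mat is at (409,232), the green look-alike at (411,276), and the dark bystander agate at (414,171). I choose the grey one on the mat. Next I'll measure it and the clamp.

```bash
cat > h.py <<'E'
from workcell import ctrl
import cv2,numpy as np
def ray(im,u,v,z):
    K,R,t=[np.array(im[k]) for k in("camera_matrix","R","t")]
    d=R.T@np.linalg.solve(K,np.array([u,v,1.]));c=-R.T@t
    return c+d*(z-c[2])/d[2]
def proj(im,X):
    K,R,t=[np.array(im[k]) for k in("camera_matrix","R","t")]
    p=K@(R@np.array(X,float)+t);return p[:2]/p[2]
E
python3 - <<'E'
from h import *
im=ctrl.get_image("top");px=im["pixels"]
P=[ray(im,u,v,10) for u,v in((222.3,135),(316.3,155),(299.7,235),(201.7,215))]
print(np.round(P,1), "c",np.mean(P,0))
f=np.array(P)
for i,j in((1,0),(2,3),(3,0),(2,1)):
    d=f[j]-f[i];print(np.linalg.norm(d),np.degrees(np.arctan2(d[1],d[0])))
for c in("top","scene"):
    I=ctrl.get_image(c)
    for r in ctrl.regions_of(c,"rough_stone")[:3]:
        m=r["mask"].astype(np.uint8);cs=max(cv2.findContours(m,0,2)[0],key=cv2.contourArea)
        W=np.array([ray(I,u+0.,v+0.,8)[:2] for u,v in cs[:,0]],np.float32)
        print(c,round(r["p"],2),m.sum(),cs[:,0].mean(0),cv2.minAreaRect(W),cv2.fitEllipse(W))
cv2.imwrite("pics/mat.png",cv2.resize(px[195:260,375:450][:,:,::-1],None,fx=8,fy=8,interpolation=cv2.INTER_CUBIC))
I=ctrl.get_image("scene")["pixels"]
cv2.imwrite("pics/mats.png",cv2.resize(I[170:220,330:410][:,:,::-1],None,fx=8,fy=8,interpolation=cv2.INTER_CUBIC))
cv2.imwrite("pics/cls.png",cv2.resize(I[160:255,175:305][:,:,::-1],None,fx=6,fy=6,interpolation=cv2.INTER_CUBIC))
E
```

```text
[[670.4 206.4  10. ]
 [625.1 -19.6  10. ]
 [433.   17.1  10. ]
 [474.7 245.1  10. ]] c [550.81752533 112.23984867  10.        ]
230.468007825399 78.67499615179999
231.7385351722659 79.62904943974037
199.42261241185673 -11.183618941991433
195.571075503297 -10.818017954623906
top 0.9 337 [410.6875 275.9375] ((346.60089111328125, -233.76129150390625), (45.2202033996582, 43.55218505859375), 88.4203109741211) ((345.5621337890625, -233.77735900878906), (40.35778045654297, 50.49098587036133), 35.31888961791992)
top 0.85 357 [407.19047619 231.71428571] ((446.84515380859375, -232.29315185546875), (39.43784713745117, 55.115028381347656), 1.2437628507614136) ((446.5607604980469, -233.38771057128906), (42.149375915527344, 54.3584098815918), 171.3824920654297)
scene 0.7 157 [362.33333333 191.44444444] ((449.2464904785156, -238.80467224121094), (38.98268127441406, 81.43502044677734), 17.33013916015625) ((452.1218566894531, -238.8235626220703), (41.77214431762695, 78.71500396728516), 20.493019104003906)
scene 0.63 248 [155.07142857 255.        ] ((565.7188720703125, 361.164306640625), (53.847808837890625, 52.040504455566406), 48.461036682128906) ((568.471923828125, 358.394775390625), (46.7077522277832, 60.749534606933594), 83.390869140625)
scene 0.58 141 [391.16666667 205.38888889] ((346.3609619140625, -237.0849609375), (34.803688049316406, 68.94149780273438), 37.84285354614258) ((346.50506591796875, -236.9938201904297), (34.886356353759766, 70.01741027832031), 38.397544860839844)
```

View pics/mat.png

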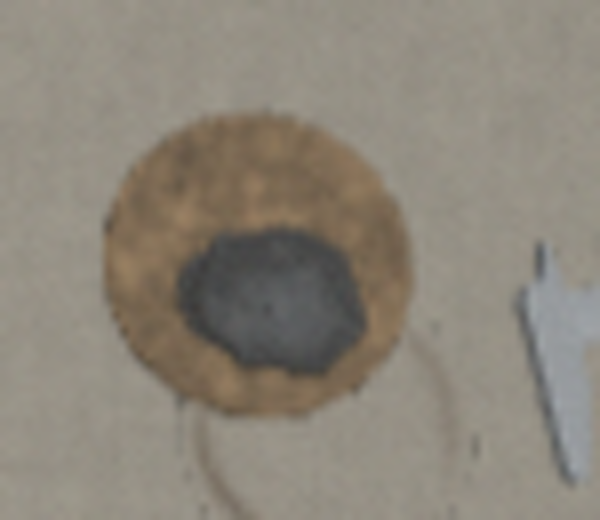

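View pics/cls.png

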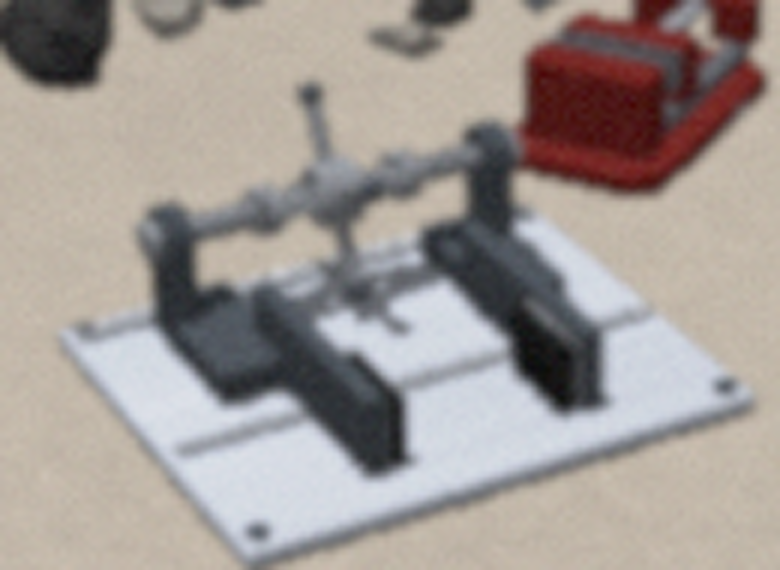

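View pics/mats.png

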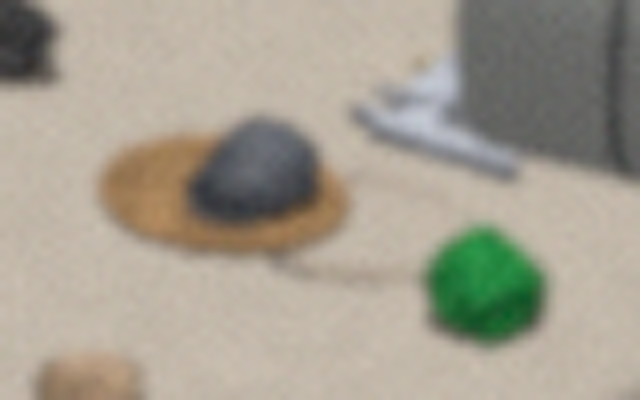

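```bash
cat >> h.py <<'E'
from scipy.spatial.transform import Rotation as Ro
def tgt(yaw):  # tool down, tool x at world yaw (rad)
    return Ro.from_rotvec(np.pi*np.array([np.cos(yaw/2),np.sin(yaw/2),0]))
def delta(p,R,p2,R2):
    return np.round(R.inv().apply(np.array(p2)-p)/150,3).tolist(), np.round((R.inv()*R2).as_rotvec()/np.radians(60),3).tolist()
def now():
    o=ctrl.get_obs();return o["ee_pos"],Ro.from_rotvec(o["orientation"]),o
E
python3 - <<'E'
from h import *
im=ctrl.get_image("top");px=im["pixels"][195:260,375:450]
hsv=cv2.cvtColor(px,cv2.COLOR_RGB2HSV)
m=((hsv[...,1]<70)&(hsv[...,2]<115)).astype(np.uint8)
n,l,s,c=cv2.connectedComponentsWithStats(m);k=l[36,34];print(s[k],c[k]+[375,195])
m=(l==k).astype(np.uint8)
cs=max(cv2.findContours(m,0,2)[0],key=cv2.contourArea)
for z in(3,12):
    ys,xs=np.nonzero(m);W=np.array([ray(im,u+375,v+195,z)[:2] for u,v in zip(xs,ys)])
    w,v=np.linalg.eigh(np.cov(W.T));print(z,W.mean(0),4*np.sqrt(w),np.degrees(np.arctan2(v[1],v[0])))
    C=np.array([ray(im,u+375,v+195,z)[:2] for u,v in cs[:,0]],np.float32)
    for a in range(-40,41,10):
        d=np.array([np.cos(np.radians(a)),np.sin(np.radians(a))]);e=np.array([-d[1],d[0]])
        print(a,np.round([np.ptp(C@d),np.ptp(C@e),C.mean(0)@d]),end=";")
    print(cv2.minAreaRect(C))
p,R,o=now()
print(delta(p,R,(446,-233,150),tgt(np.radians(-11))),R.apply([1,0,0]))
E
```

```text
[ 22  28  24  19 346] [408.7283237  231.91040462]
3 [ 446.53838313 -235.45384008] [43.12572305 55.6036357 ] [171.41773351  81.41773351]
-40 [ 46.  51. 494.];-30 [ 44.  53. 505.];-20 [ 44.  55. 501.];-10 [ 42.  55. 482.];0 [ 42.  53. 449.];10 [ 44.  53. 401.];20 [ 47.  51. 342.];30 [ 48.  50. 272.];40 [ 49.  49. 194.];((446.37396240234375, -234.79550170898438), (41.95695114135742, 53.17951965332031), 1.2345679998397827)
12 [ 445.35100293 -232.74008218] [42.72021635 55.08080048] [171.41773351  81.41773351]
-40 [ 46.  51. 491.];-30 [ 44.  53. 503.];-20 [ 43.  54. 499.];-10 [ 42.  54. 481.];0 [ 42.  53. 447.];10 [ 43.  52. 401.];20 [ 46.  51. 342.];30 [ 48.  50. 272.];40 [ 49.  48. 195.];((445.1881103515625, -232.087890625), (41.56243896484375, 52.679466247558594), 1.2345006465911865)
([-1.762, -2.339, 0.484], [-0.0, 0.0, -1.013]) [ 3.12462715e-01 -9.49930024e-01 -4.18975344e-05]
```

>>> move_arm([
  [[-0.15, -0.2, 0], [0, 0, -0.1]],
  [[-0.3, -0.4, 0], [0, 0, -0.2]],
  [[-0.45, -0.6, 0], [0, 0, -0.3]],
  [[-0.6, -0.8, 0], [0, 0, -0.4]],
  [[-0.75, -1, 0], [0, 0, -0.5]],
], gripper=1)

```text
t: 2.08
ee_pos: [303.3, -439.0, 222.8]
orientation: [2.937, -1.116, 0.0]
ft_force: [-0.5, 1.2, 0.1]
width: 87.6
```

```bash
python3 - <<'E'
from h import *
p,R,o=now();print(p,R.apply([1,0,0]),o["t"])
print(delta(p,R,(446,-233.5,150),tgt(np.radians(-9))))
E
```

```text
[ 303.2909735  -438.978463    222.81522659] [ 7.47782942e-01 -6.63943184e-01  3.48212844e-04] 2.075
([-0.198, -1.656, 0.485], [0.0, -0.0, -0.543])
```

>>> move_arm([
  [[-0.04, -0.2, 0.05], [0, 0, -0.11]],
  [[-0.08, -0.4, 0.1], [0, 0, -0.22]],
  [[-0.12, -0.6, 0.2], [0, 0, -0.33]],
  [[-0.16, -0.8, 0.3], [0, 0, -0.44]],
  [[-0.2, -1, 0.35], [0, 0, -0.54]],
])

```text
t: 2.7
ee_pos: [380.5, -307.1, 169.6]
orientation: [-3.131, 0.252, 0.001]
ft_force: [-0.3, 0.2, -0.3]
width: 88.1
```

```bash
python3 - <<'E'
from h import *
p,R,o=now();print(p,R.apply([1,0,0]),o["t"])
print(delta(p,R,(446,-233.5,60),tgt(np.radians(-9))))
E
```

```text
[ 380.47313012 -307.07379344  169.59661189] [ 9.87160867e-01 -1.59728365e-01 -5.20722159e-04] 2.7
([0.353, -0.554, 0.731], [-0.0, 0.0, -0.003])
```

>>> move_arm([
  [[0.12, -0.19, 0.1], [0, 0, 0]],
  [[0.24, -0.38, 0.2], [0, 0, 0]],
  [[0.35, -0.554, 0.4], [0, 0, 0]],
  [[0.353, -0.554, 0.6], [0, 0, 0]],
  [[0.353, -0.554, 0.73], [0, 0, 0]],
])

```text
t: 3.32
ee_pos: [446.1, -234.1, 59.5]
orientation: [-3.131, 0.255, 0.001]
ft_force: [-0.0, 0.5, -0.1]
width: 87.7
```

```bash
python3 - <<'E'
from h import *
im=ctrl.get_image("top");cv2.imwrite("pics/t1.png",cv2.resize(im["pixels"][170:300,340:480][:,:,::-1],None,fx=4,fy=4))
im=ctrl.get_image("scene");cv2.imwrite("pics/s1.png",cv2.resize(im["pixels"][110:230,310:450][:,:,::-1],None,fx=4,fy=4))
p,R,o=now();print(p,R.apply([1,0,0]),o["t"])
print(delta(p,R,(446,-233.5,6),tgt(np.radians(-9))))
E
```

```text
[ 444.98116681 -233.93813827   58.97655532] [ 0.98666128 -0.16275177 -0.00337306] 3.425
([0.007, -0.004, 0.353], [-0.001, 0.003, -0.006])
```

View pics/t1.png

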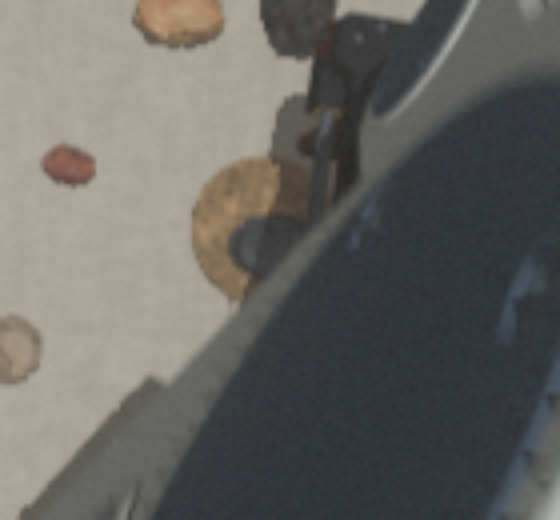

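View pics/s1.png

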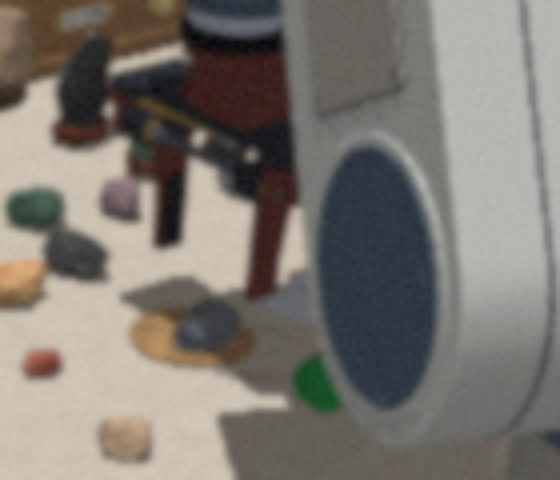

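The fingers hang astride the stone, one on the far side and one towards the robot. The mat and stone show at about (205,325) in the scene crop. Lowering now.

>>> move_arm([
  [[0, 0, 0.1], [0, 0, 0]],
  [[0, 0, 0.2], [0, 0, 0]],
  [[0, 0, 0.28], [0, 0, 0]],
  [[0, 0, 0.345], [0, 0, 0]],
  [[0, 0, 0.345], [0, 0, 0]],
])

```text
t: 4.05
ee_pos: [445.6, -234.5, 8.1]
orientation: [-3.13, 0.257, 0.002]
ft_force: [0.3, -0.6, 0.4]
width: 87.9
```

>>> move_arm([
  [[0, 0, 0], [0, 0, 0]],
  [[0, 0, 0], [0, 0, 0]],
  [[0, 0, 0], [0, 0, 0]],
  [[0, 0, 0], [0, 0, 0]],
  [[0, 0, 0], [0, 0, 0]],
], gripper=0)

```text
t: 4.68
ee_pos: [446.1, -234.8, 9.0]
orientation: [3.131, -0.257, 0.0]
ft_force: [-0.3, 0.1, 0.3]
width: 41.4
```

>>> move_arm([
  [[0, 0, 0], [0, 0, 0]],
  [[0, 0, -0.03], [0, 0, 0]],
  [[0, 0, -0.12], [0, 0, 0]],
  [[0, 0, -0.22], [0, 0, 0]],
  [[0, 0, -0.35], [0, 0, 0]],
])

```text
t: 5.3
ee_pos: [446.0, -234.8, 62.7]
orientation: [3.131, -0.257, 0.0]
ft_force: [-0.1, 0.6, -0.5]
width: 39.7
```

```bash
python3 - <<'E'
from h import *
im=ctrl.get_image("scene");cv2.imwrite("pics/s2.png",cv2.resize(im["pixels"][110:230,310:450][:,:,::-1],None,fx=4,fy=4))
p,R,o=now();print(p,R.apply([1,0,0]),o["t"])
print(delta(p,R,(497,122.7,125),tgt(np.radians(-11.5))))
E
```

```text
[ 447.37246435 -235.49111561   64.90344961] [ 0.98659626 -0.16314217  0.00352818] 5.35
([-0.062, -2.409, -0.404], [0.001, -0.003, 0.035])
```

View pics/s2.png

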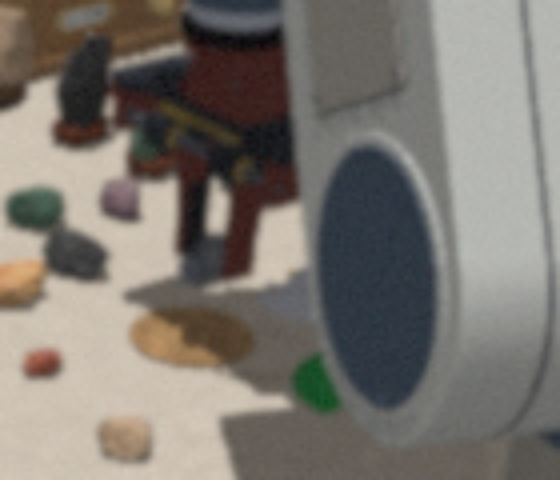

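The stone is held between the fingers at about (205,260) and the mat is empty at (190,335). Carrying it over.

>>> move_arm([
  [[0, -0.15, -0.3], [0, 0, 0]],
  [[-0.01, -0.35, -0.4], [0, 0, 0]],
  [[-0.02, -0.6, -0.41], [0, 0, 0]],
  [[-0.03, -0.8, -0.41], [0, 0, 0.02]],
  [[-0.03, -1, -0.41], [0, 0, 0.035]],
])

```text
t: 5.98
ee_pos: [466.2, -85.0, 123.6]
orientation: [3.126, -0.315, 0.002]
ft_force: [0.3, -0.6, -1.3]
width: 39.4
```

>>> move_arm([
  [[0, -0.2, 0], [0, 0, 0]],
  [[0, -0.4, 0], [0, 0, 0]],
  [[0, -0.6, 0], [0, 0, 0]],
  [[0, -0.8, 0], [0, 0, 0]],
  [[0, -1, 0], [0, 0, 0]],
])

```text
t: 6.6
ee_pos: [496.2, 62.0, 123.5]
orientation: [-3.126, 0.314, -0.001]
ft_force: [-0.5, -0.9, -0.7]
width: 39.2
```

```bash
python3 - <<'E'
from h import *
p,R,o=now();print(p,R.apply([1,0,0]),o["t"])
print(delta(p,R,(497,122.7,75),tgt(np.radians(-11.5))))
E
```

```text
[496.16848322  61.95656653 123.50362139] [ 9.79971888e-01 -1.99134308e-01  7.91331344e-04] 6.6
([-0.075, -0.398, 0.323], [-0.0, -0.001, 0.0])
```

>>> move_arm([
  [[-0.03, -0.15, 0], [0, 0, 0]],
  [[-0.06, -0.3, 0], [0, 0, 0]],
  [[-0.075, -0.398, 0], [0, 0, 0]],
  [[-0.075, -0.398, 0.15], [0, 0, 0]],
  [[-0.075, -0.398, 0.32], [0, 0, 0]],
])

```text
t: 7.22
ee_pos: [497.5, 122.0, 75.1]
orientation: [-3.125, 0.314, -0.003]
ft_force: [-0.2, 0.7, -1.7]
width: 39.6
```

```bash
python3 - <<'E'
from h import *
im=ctrl.get_image("scene");cv2.imwrite("pics/s3.png",cv2.resize(im["pixels"][130:255,165:305][:,:,::-1],None,fx=5,fy=4.5))
im=ctrl.get_image("top");cv2.imwrite("pics/t3.png",cv2.resize(im["pixels"][110:260,180:340][:,:,::-1],None,fx=4,fy=4))
p,R,o=now();print(p,R.apply([1,0,0]),o["t"])
print(delta(p,R,(497,122.7,16),tgt(np.radians(-11.5))))
E
```

```text
[495.19280874 121.27298231  73.23736004] [ 0.97996241 -0.19914983 -0.00360968] 7.325
([0.011, -0.012, 0.382], [0.002, 0.003, 0.0])
```

View pics/s3.png

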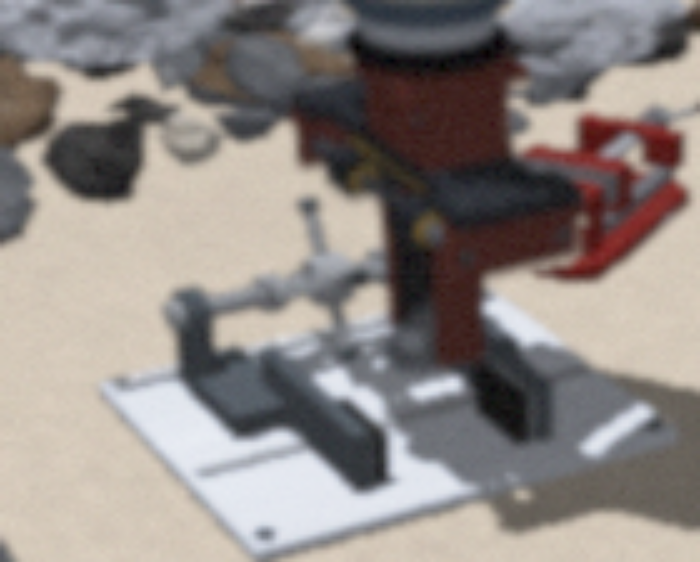

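View pics/t3.png

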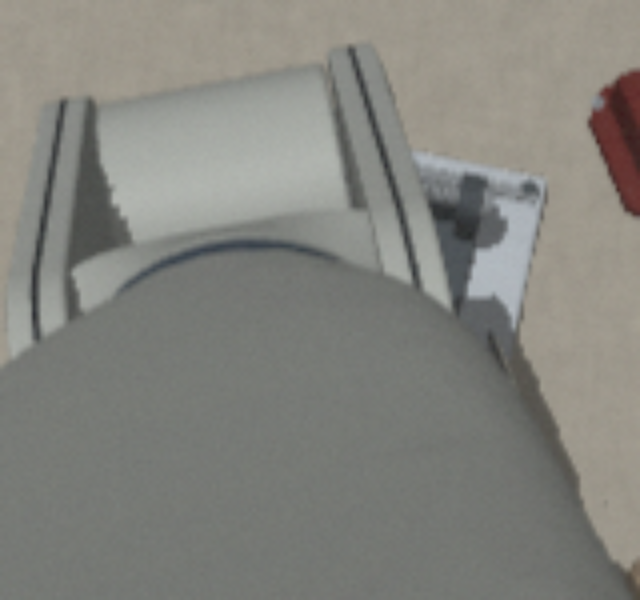

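The stone hangs between the pads at about (410,335) in the crop. Both pads are clear and the body is clear of the turnbuckle. Lowering.

>>> move_arm([
  [[0, -0.005, 0.12], [0, 0, 0]],
  [[0, -0.005, 0.24], [0, 0, 0]],
  [[0, -0.005, 0.33], [0, 0, 0]],
  [[0, -0.005, 0.37], [0, 0, 0]],
  [[0, -0.005, 0.38], [0, 0, 0]],
])

```text
t: 7.95
ee_pos: [496.8, 122.4, 17.5]
orientation: [3.126, -0.315, -0.001]
ft_force: [-0.3, 0.0, -0.5]
width: 39.5
```

```bash
python3 - <<'E'
from h import *
im=ctrl.get_image("scene");cv2.imwrite("pics/s4.png",cv2.resize(im["pixels"][130:255,165:305][:,:,::-1],None,fx=5,fy=4.5))
p,R,o=now();print(p,o["ft_force"],o["t"])
E
```

```text
[497.01029949 122.44034777  17.69068658] [ 0.30339567 -0.26701815 -1.14995379] 8.0
```

View pics/s4.png

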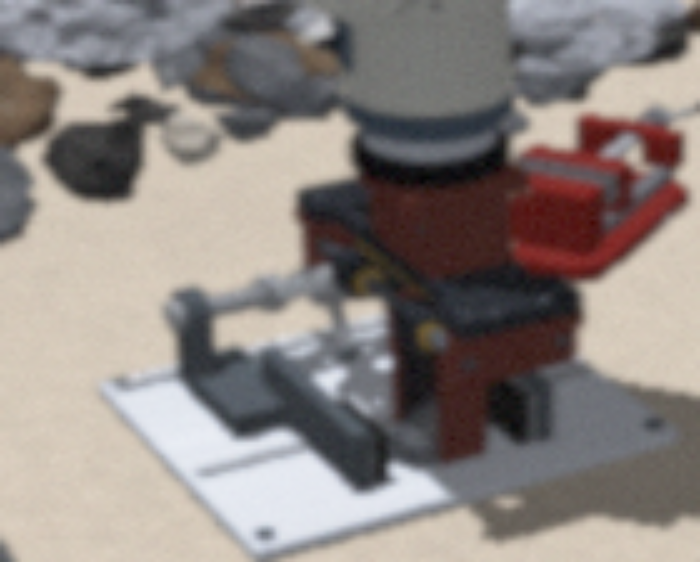

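>>> move_arm([
  [[0, 0, 0.005], [0, 0, 0]],
  [[0, 0, 0.01], [0, 0, 0]],
  [[0, 0, 0.01], [0, 0, 0]],
  [[0, 0, 0.01], [0, 0, 0]],
  [[0, 0, 0.01], [0, 0, 0]],
])

```text
t: 8.62
ee_pos: [497.0, 122.4, 16.5]
orientation: [-3.126, 0.315, -0.0]
ft_force: [-0.4, -0.5, -1.4]
width: 39.1
```

>>> move_arm([
  [[0, 0, 0.005], [0, 0, 0]],
  [[0, 0, 0.01], [0, 0, 0]],
  [[0, 0, 0.01], [0, 0, 0]],
  [[0, 0, 0.01], [0, 0, 0]],
  [[0, 0, 0.01], [0, 0, 0]],
])

```text
t: 9.25
ee_pos: [497.1, 122.5, 15.9]
orientation: [-3.126, 0.315, -0.0]
ft_force: [-4.0, -0.6, 14.5]
width: 39.8
```

Contact with the bed is 14 N upward, so I'll release and rise.

>>> move_arm([
  [[0, 0, 0], [0, 0, 0]],
  [[0, 0, 0], [0, 0, 0]],
  [[0, 0, 0], [0, 0, 0]],
  [[0, 0, 0], [0, 0, 0]],
  [[0, 0, 0], [0, 0, 0]],
], gripper=0.8)

```text
t: 9.88
ee_pos: [496.9, 122.4, 14.8]
orientation: [3.126, -0.314, -0.0]
ft_force: [0.4, -0.8, -0.4]
width: 70.3
```

>>> move_arm([
  [[0, 0, -0.05], [0, 0, 0]],
  [[0, 0, -0.2], [0, 0, 0]],
  [[0, 0, -0.4], [0, 0, 0]],
  [[0, 0, -0.7], [0, 0, 0]],
  [[0, 0, -1], [0, 0, 0]],
])

```text
t: 10.5
ee_pos: [496.7, 122.4, 166.6]
orientation: [3.126, -0.315, -0.0]
ft_force: [0.2, -0.5, 0.1]
width: 70.6
```

>>> move_arm([
  [[-0.2, -0.3, -0.1], [0, 0, 0]],
  [[-0.4, -0.5, -0.1], [0, 0, 0]],
  [[-0.6, -0.7, -0.1], [0, 0, 0]],
  [[-0.8, -1, -0.1], [0, 0, 0]],
  [[-0.8, -1, -0.1], [0, 0, 0]],
], gripper=0)

```text
t: 11.12
ee_pos: [408.1, 295.8, 180.6]
orientation: [-3.126, 0.307, -0.001]
ft_force: [0.4, 0.3, -0.3]
width: 23.6
```

```bash
python3 - <<'E'
from h import *
im=ctrl.get_image("scene");cv2.imwrite("pics/s5.png",cv2.resize(im["pixels"][150:255,175:305][:,:,::-1],None,fx=5.5,fy=5.5,interpolation=cv2.INTER_CUBIC))
im=ctrl.get_image("top");cv2.imwrite("pics/t5.png",cv2.resize(im["pixels"][120:245,195:325][:,:,::-1],None,fx=4.5,fy=4.5,interpolation=cv2.INTER_CUBIC))
p,R,o=now();print(p,o["ft_force"],o["t"],o["width"])
E
```

```text
[408.9926383  293.40920794 180.17888432] [-0.98936386  0.16851085  0.83137698] 11.225 15.595526642016479
```

View pics/s5.png

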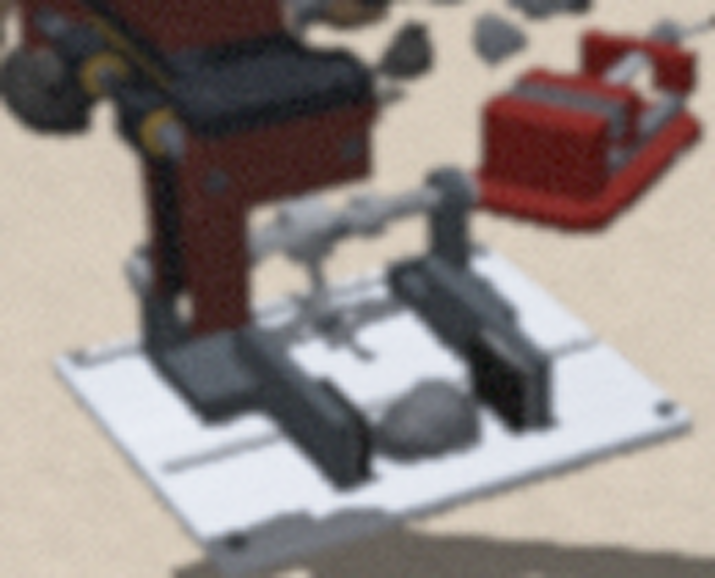

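View pics/t5.png

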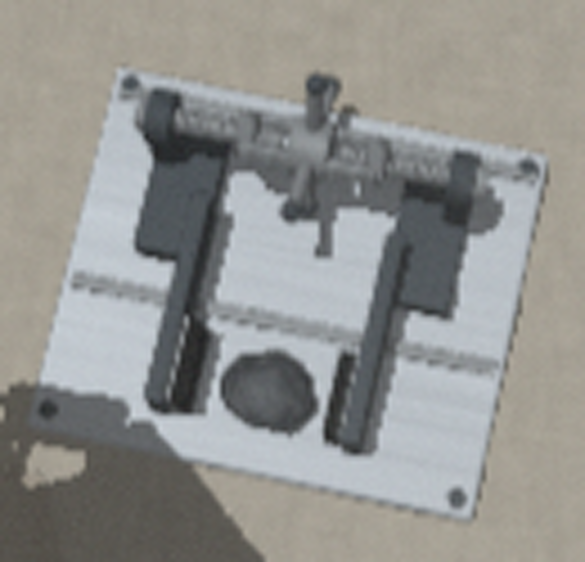

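```bash
python3 - <<'E'
from h import *
im=ctrl.get_image("top")
for n in("stone_center","clamp_bed","screw_center"):
    print(n,[(np.round(d["location"],1).tolist(),round(d["p"],2)) for d in ctrl.pinpoint("top",n)][:3])
yaw=np.radians(-11);X=np.array([np.cos(yaw),np.sin(yaw),0]);Z=np.array([0,0,1.])
S=np.array([497,122.7,0])+115*X+64*Z;print(S)
for f in(-.4,-.2,-.1,0,.1,.2,.3,.4):
    print(f,[np.round((proj(im,S+44*(np.sin(f+k)*X+np.cos(f+k)*Z))-[195,120])*4.5) .tolist() for k in(0,-np.pi/2,np.pi/2)])
print(np.round((proj(im,S)-[195,120])*4.5))
E
```

```text
stone_center [([496.2, 126.7, 23.9], 0.65), ([341.5, -236.6, 15.7], 0.53)]
clamp_bed [([500.9, 123.5, 9.1], 0.64)]
screw_center [([609.3, 101.2, 62.6], 0.81)]
[609.8871261  100.75696553  64.        ]
-0.4 [[301.0, 156.0], [297.0, 235.0], [329.0, 61.0]]
-0.2 [[305.0, 138.0], [295.0, 235.0], [331.0, 62.0]]
-0.1 [[307.0, 129.0], [294.0, 234.0], [332.0, 64.0]]
0 [[309.0, 120.0], [293.0, 232.0], [332.0, 67.0]]
0.1 [[311.0, 112.0], [293.0, 229.0], [332.0, 70.0]]
0.2 [[313.0, 103.0], [293.0, 226.0], [332.0, 74.0]]
0.3 [[315.0, 96.0], [293.0, 221.0], [332.0, 79.0]]
0.4 [[317.0, 89.0], [293.0, 216.0], [332.0, 85.0]]
[313. 149.]
```

```bash
cat >> h.py <<'E'
yaw=np.radians(-11);X=np.array([np.cos(yaw),np.sin(yaw),0]);Y=np.array([-np.sin(yaw),np.cos(yaw),0]);Z=np.array([0,0,1.])
S=np.array([497,122.7,0])+115*X+64*Z
def rel():
    p,R,o=now();d=p-S;return np.round([d@X,d@Y,d@Z],2),o
def go(x,z,y=0):
    p,R,o=now();print(delta(p,R,S+x*X+y*Y+z*Z,tgt(yaw)))
def st():
    r,o=rel();f=o["ft_force"];m=o["moment"];print("rel",r,"F",np.round([f@X,f@Y,f@Z],2),"M",np.round([m@X,m@Y,m@Z],3),"w",round(o["width"],1),"t",o["t"])
E
python3 - <<'E'
from h import *
st();go(-14,110)
E
```

```text
rel [-233.02  149.79  115.95] F [-0.11  0.27 -0.01] M [ 0.02  -0.014 -0.001] w 1.4 t 11.425
([1.47, 0.984, 0.04], [0.0, 0.0, -0.01])
```

>>> move_arm([
  [[0.2, 0.2, 0], [0, 0, 0]],
  [[0.4, 0.4, 0], [0, 0, 0]],
  [[0.6, 0.6, 0], [0, 0, 0]],
  [[0.8, 0.8, 0], [0, 0, 0]],
  [[1, 0.984, 0], [0, 0, -0.01]],
])

```text
t: 12.05
ee_pos: [527.6, 116.3, 180.0]
orientation: [3.127, -0.301, -0.0]
ft_force: [0.4, 0.5, -0.9]
width: 0.5
```

>>> move_arm([
  [[0.2, 0, 0], [0, 0, 0]],
  [[0.4, 0, 0], [0, 0, 0]],
  [[0.47, 0, 0], [0, 0, 0]],
  [[0.47, 0, 0.04], [0, 0, 0]],
  [[0.47, 0, 0.04], [0, 0, 0]],
])

```text
t: 12.68
ee_pos: [594.4, 105.4, 173.0]
orientation: [3.127, -0.298, -0.004]
ft_force: [-0.6, 0.7, 0.4]
width: 0.9
```

```bash
python3 - <<'E'
from h import *
im=ctrl.get_image("scene");cv2.imwrite("pics/s6.png",cv2.resize(im["pixels"][130:255,165:305][:,:,::-1],None,fx=5,fy=4.5))
st();go(-14,33)
E
```

```text
rel [-15.87   1.83 109.36] F [ 0.03 -0.36 -0.05] M [-0.004 -0.084 -0.006] w 0.5 t 12.725
([0.013, 0.012, 0.509], [0.001, 0.002, 0.002])
```

View pics/s6.png

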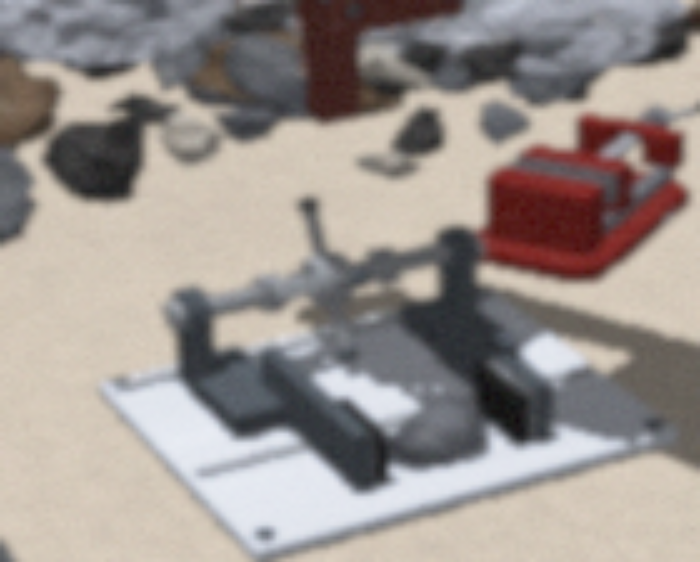

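The shut fingers hang above the turnbuckle at (330,100), and the raised spoke's ball is at (308,205). Descending behind it.

>>> move_arm([
  [[0, 0.012, 0.15], [0, 0, 0]],
  [[0, 0.012, 0.3], [0, 0, 0]],
  [[0, 0.012, 0.42], [0, 0, 0]],
  [[0, 0.012, 0.5], [0, 0, 0]],
  [[0, 0.012, 0.505], [0, 0, 0]],
])

```text
t: 13.35
ee_pos: [595.2, 103.8, 97.4]
orientation: [3.127, -0.298, -0.002]
ft_force: [0.4, 0.5, -0.2]
width: 0.3
```

```bash
python3 - <<'E'
from h import *
im=ctrl.get_image("scene");cv2.imwrite("pics/s7.png",cv2.resize(im["pixels"][150:255,175:305][:,:,::-1],None,fx=5.5,fy=5.5,interpolation=cv2.INTER_CUBIC))
st()
E
```

```text
rel [-14.53   0.28  34.  ] F [0.09 0.31 0.2 ] M [-0.001 -0.012  0.008] w 0.6 t 13.4
```

View pics/s7.png

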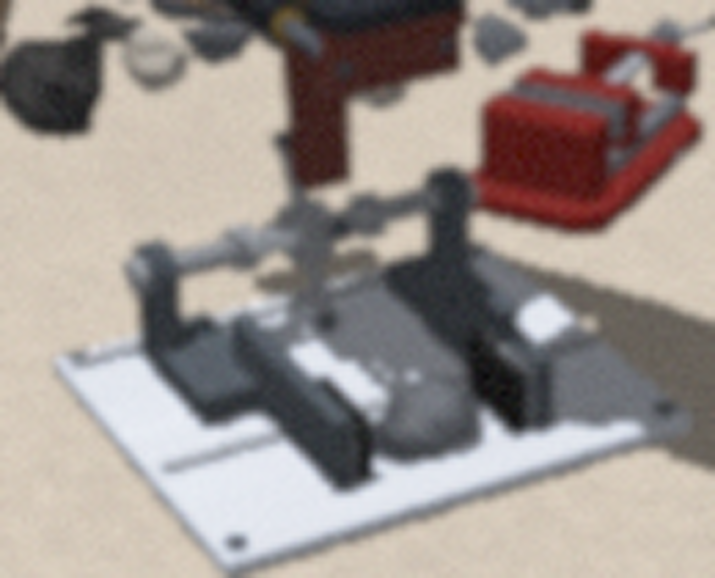

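>>> move_arm([
  [[0.03, 0, 0.004], [0, 0, 0]],
  [[0.055, 0, 0.008], [0, 0, 0]],
  [[0.075, 0, 0.012], [0, 0, 0]],
  [[0.095, 0, 0.018], [0, 0, 0]],
  [[0.113, 0, 0.025], [0, 0, 0]],
])

```text
t: 14.02
ee_pos: [612.6, 100.5, 94.4]
orientation: [3.127, -0.298, -0.0]
ft_force: [-0.4, -0.6, 0.1]
width: 0.8
```

```bash
python3 - <<'E'
from h import *
st()
im=ctrl.get_image("scene");cv2.imwrite("pics/s8.png",cv2.resize(im["pixels"][150:255,175:305][:,:,::-1],None,fx=5.5,fy=5.5,interpolation=cv2.INTER_CUBIC))
st()
E
```

```text
rel [ 2.71  0.22 30.36] F [-0.24 -0.69  0.13] M [ 0.013 -0.106 -0.031] w 0.8 t 14.025
rel [ 2.98  0.22 30.27] F [-0.56  0.3  -0.09] M [-0.036 -0.088 -0.064] w 0.5 t 14.075
```

View pics/s8.png

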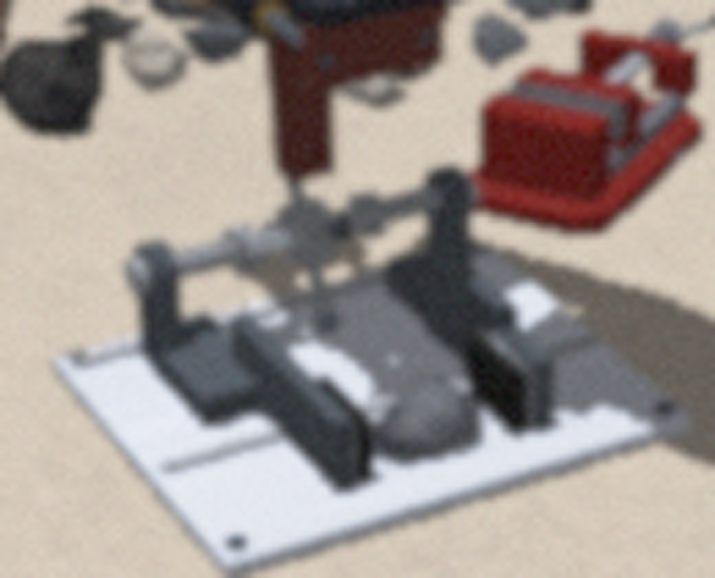

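>>> move_arm([
  [[0.01, 0, 0.006], [0, 0, 0]],
  [[0.02, 0, 0.012], [0, 0, 0]],
  [[0.03, 0, 0.02], [0, 0, 0]],
  [[0.04, 0, 0.028], [0, 0, 0]],
  [[0.05, 0, 0.036], [0, 0, 0]],
])

```text
t: 14.7
ee_pos: [620.1, 99.1, 90.0]
orientation: [-3.127, 0.298, -0.001]
ft_force: [-2.5, -0.9, 8.3]
width: 0.3
```

```bash
python3 - <<'E'
from h import *
st()
im=ctrl.get_image("scene");cv2.imwrite("pics/s9.png",cv2.resize(im["pixels"][150:255,175:305][:,:,::-1],None,fx=5.5,fy=5.5,interpolation=cv2.INTER_CUBIC))
st()
E
```

```text
rel [10.37  0.3  25.98] F [-2.32 -1.32  8.33] M [-0.252  0.278 -0.024] w 0.3 t 14.7
rel [10.53  0.3  25.87] F [-1.26 -0.87  7.39] M [-0.197  0.177 -0.024] w 0.3 t 14.75
```

View pics/s9.png

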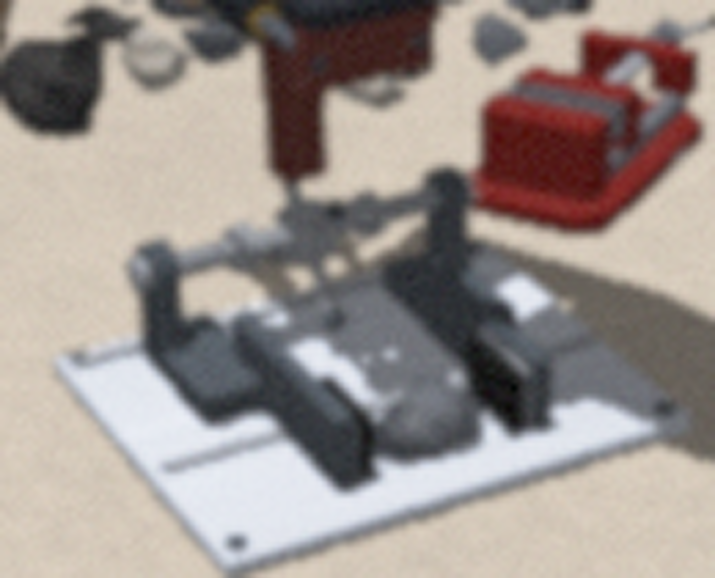

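```bash
python3 - <<'E'
from h import *
im=ctrl.get_image("scene")
for f in np.arange(.3,1.4,.1):
    print(round(f,1),[np.round((proj(im,S+44*(np.sin(f+k)*X+np.cos(f+k)*Z))-[175,150])*5.5).tolist() for k in(0,-np.pi/2,np.pi/2)])
print(np.round((proj(im,S)-[175,150])*5.5))
st()
E
```

```text
0.3 [[295.0, 137.0], [350.0, 239.0], [274.0, 216.0]]
0.4 [[291.0, 137.0], [348.0, 230.0], [276.0, 225.0]]
0.5 [[288.0, 137.0], [346.0, 221.0], [278.0, 234.0]]
0.6 [[284.0, 139.0], [343.0, 212.0], [280.0, 242.0]]
0.7 [[281.0, 141.0], [340.0, 202.0], [283.0, 251.0]]
0.8 [[279.0, 144.0], [337.0, 194.0], [286.0, 259.0]]
0.9 [[277.0, 148.0], [334.0, 185.0], [289.0, 267.0]]
1.0 [[275.0, 153.0], [330.0, 177.0], [293.0, 275.0]]
1.1 [[273.0, 158.0], [326.0, 170.0], [296.0, 282.0]]
1.2 [[272.0, 164.0], [322.0, 163.0], [300.0, 288.0]]
1.3 [[271.0, 171.0], [318.0, 157.0], [304.0, 295.0]]
[311. 227.]
rel [10.5   0.31 25.91] F [-0.83 -0.98  6.73] M [-0.248  0.181 -0.035] w 0.7 t 14.8
```

>>> move_arm([
  [[0.015, 0, 0.005], [0, 0, 0]],
  [[0.03, 0, 0.015], [0, 0, 0]],
  [[0.045, 0, 0.028], [0, 0, 0]],
  [[0.057, 0, 0.04], [0, 0, 0]],
  [[0.07, 0, 0.055], [0, 0, 0]],
])

```text
t: 15.42
ee_pos: [629.5, 97.2, 81.1]
orientation: [3.127, -0.298, -0.002]
ft_force: [-3.1, 0.7, 4.6]
width: 0.4
```

```bash
python3 - <<'E'
from h import *
st()
im=ctrl.get_image("scene");cv2.imwrite("pics/s10.png",cv2.resize(im["pixels"][150:255,175:305][:,:,::-1],None,fx=5.5,fy=5.5,interpolation=cv2.INTER_CUBIC))
st()
E
```

```text
rel [19.94  0.25 17.1 ] F [-3.13  0.1   4.65] M [-0.094  0.625  0.027] w 0.4 t 15.425
rel [20.07  0.22 16.83] F [-2.82 -0.59  5.2 ] M [-0.044  0.41   0.051] w 0.6 t 15.475
```

View pics/s10.png

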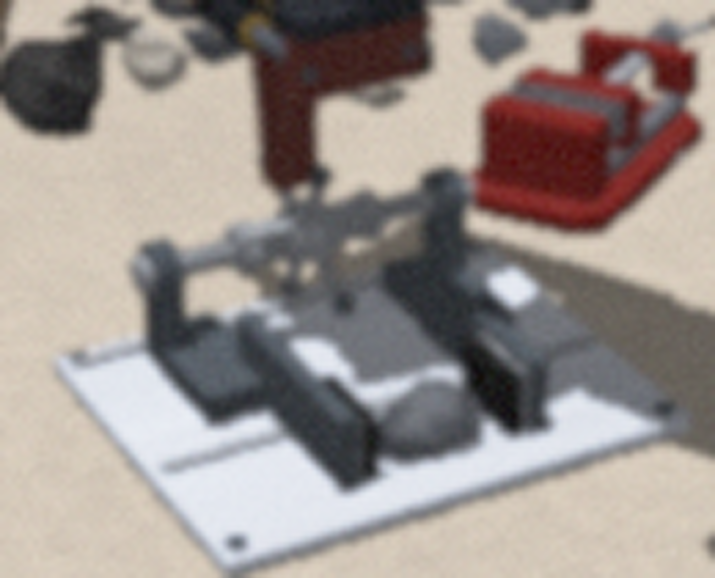

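>>> move_arm([
  [[0, 0, -0.15], [0, 0, 0]],
  [[-0.02, 0, -0.42], [0, 0, 0]],
  [[-0.2, 0, -0.45], [0, 0, 0]],
  [[-0.42, 0, -0.45], [0, 0, 0]],
  [[-0.45, 0, -0.3], [0, 0, 0]],
])

```text
t: 16.1
ee_pos: [563.2, 110.4, 127.1]
orientation: [-3.127, 0.297, -0.004]
ft_force: [0.8, -0.1, -0.2]
width: 0.2
```

```bash
python3 - <<'E'
from h import *
im=ctrl.get_image("top");cv2.imwrite("pics/t11.png",cv2.resize(im["pixels"][120:245,195:325][:,:,::-1],None,fx=4.5,fy=4.5,interpolation=cv2.INTER_CUBIC))
im=ctrl.get_image("scene");cv2.imwrite("pics/s11.png",cv2.resize(im["pixels"][150:255,175:305][:,:,::-1],None,fx=5.5,fy=5.5,interpolation=cv2.INTER_CUBIC))
st();go(-45,31)
E
```

```text
rel [-48.95  -0.33  60.31] F [ 0.    0.15 -0.24] M [-0.065 -0.054  0.041] w 0.6 t 16.2
([0.027, -0.002, 0.195], [0.001, 0.003, 0.002])
```

View pics/s11.png

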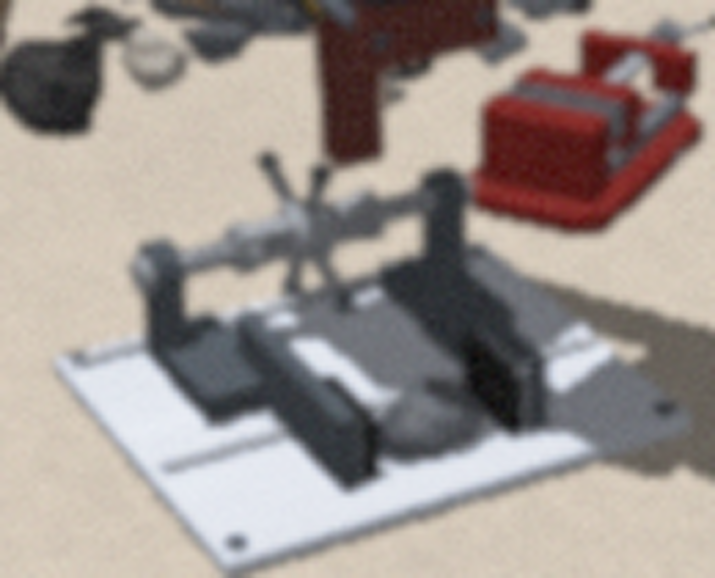

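>>> move_arm([
  [[0.01, 0, 0.1], [0, 0, 0]],
  [[0.02, 0, 0.2], [0, 0, 0]],
  [[0.05, 0, 0.215], [0, 0, 0]],
  [[0.09, 0, 0.215], [0, 0, 0]],
  [[0.12, 0, 0.215], [0, 0, 0]],
])

```text
t: 16.82
ee_pos: [579.9, 106.6, 93.7]
orientation: [3.127, -0.299, -0.007]
ft_force: [-11.3, 2.3, 10.7]
width: 0.4
```

```bash
python3 - <<'E'
from h import *
st()
ctrl.get_image("top")
st()
E
```

```text
rel [-3.057e+01 -2.000e-02  2.970e+01] F [-11.51   0.14  10.72] M [ 0.023  1.732 -0.012] w 0.4 t 16.825
rel [-2.999e+01  2.000e-02  2.981e+01] F [-6.42 -0.79  3.56] M [-0.06   0.999 -0.007] w 0.2 t 16.875
```

>>> move_arm([
  [[0.05, 0, 0], [0, 0, 0]],
  [[0.1, 0, 0], [0, 0, 0]],
  [[0.145, 0, 0], [0, 0, 0]],
  [[0.18, 0, 0], [0, 0, 0]],
  [[0.205, 0, 0], [0, 0, 0]],
])

```text
t: 17.5
ee_pos: [610.5, 100.8, 93.2]
orientation: [3.127, -0.299, -0.005]
ft_force: [-6.0, 2.3, -0.5]
width: 0.9
```

```bash
python3 - <<'E'
from h import *
st()
im=ctrl.get_image("scene");cv2.imwrite("pics/s12.png",cv2.resize(im["pixels"][150:255,175:305][:,:,::-1],None,fx=5.5,fy=5.5,interpolation=cv2.INTER_CUBIC))
st()
E
```

```text
rel [ 0.65  0.12 29.23] F [-6.29  1.1  -0.53] M [0.132 1.114 0.03 ] w 0.9 t 17.5
rel [ 0.96  0.1  29.15] F [-5.98  0.94  1.03] M [0.162 0.848 0.019] w 0.2 t 17.55
```

View pics/s12.png

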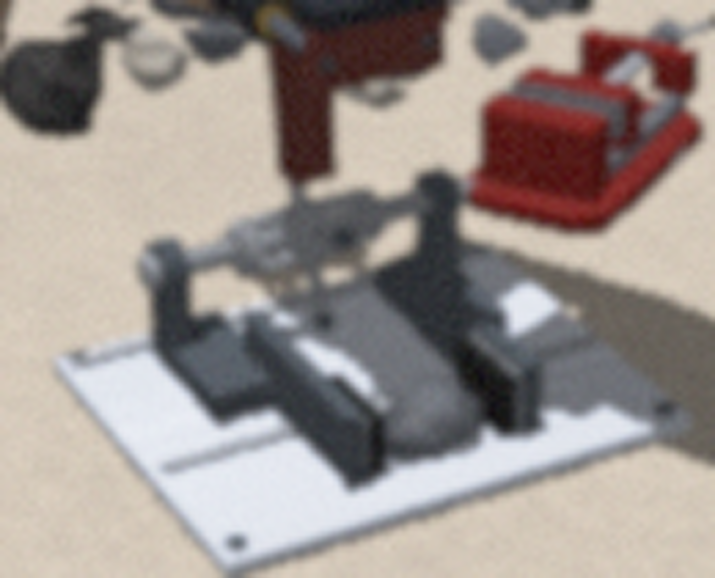

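>>> move_arm([
  [[0.008, 0, 0.002], [0, 0, 0]],
  [[0.016, 0, 0.004], [0, 0, 0]],
  [[0.024, 0, 0.006], [0, 0, 0]],
  [[0.032, 0, 0.009], [0, 0, 0]],
  [[0.04, 0, 0.012], [0, 0, 0]],
])

```text
t: 18.18
ee_pos: [616.1, 99.7, 91.3]
orientation: [3.127, -0.298, -0.006]
ft_force: [-4.3, 1.2, 0.5]
width: 0.5
```

```bash
cat >> h.py <<'E'
def tq(h=4.5):
    r,o=rel();f=o["ft_force"];fx,fz=f@X,f@Z;xc=r[0]+h;zc=r[2]
    # corner on spoke surface: rho cosf+4 sinf=z ; rho sinf-4cosf=x
    rr=np.hypot(xc,zc);phi=np.arctan2(xc,zc)+np.arcsin(4/rr)
    print("t",o["t"],"rel",r,"phi %.2f"%phi,"F %.2f %.2f"%(fx,fz),"torque %.3f"%((-fx*zc+fz*xc)/1000),"My %.3f"%(o["moment"]@Y), "FxfromM?")
E
python3 - <<'E'
from h import *
tq();ctrl.get_image("top");tq()
E
```

```text
t 18.175 rel [ 6.3   0.11 27.28] phi 0.51 F -4.42 0.54 torque 0.126 My 1.082 FxfromM?
t 18.225 rel [ 6.44  0.12 27.27] phi 0.52 F -6.00 0.91 torque 0.173 My 1.016 FxfromM?
```

>>> move_arm([
  [[0.006, 0, 0.003], [0, 0, 0]],
  [[0.012, 0, 0.006], [0, 0, 0]],
  [[0.018, 0, 0.01], [0, 0, 0]],
  [[0.024, 0, 0.014], [0, 0, 0]],
  [[0.03, 0, 0.018], [0, 0, 0]],
])

```text
t: 18.85
ee_pos: [620.7, 98.8, 88.7]
orientation: [3.127, -0.298, -0.005]
ft_force: [-6.6, 1.7, 1.2]
width: 0.2
```

```bash
python3 - <<'E'
from h import *
tq();ctrl.get_image("top");tq()
im=ctrl.get_image("scene");cv2.imwrite("pics/s13.png",cv2.resize(im["pixels"][150:255,175:305][:,:,::-1],None,fx=5.5,fy=5.5,interpolation=cv2.INTER_CUBIC));tq()
E
```

```text
t 18.85 rel [10.94  0.14 24.71] phi 0.70 F -6.75 1.16 torque 0.185 My 1.050 FxfromM?
t 18.9 rel [10.98  0.1  24.62] phi 0.70 F -5.80 2.16 torque 0.176 My 1.054 FxfromM?
t 18.95 rel [10.99  0.1  24.65] phi 0.70 F -5.44 2.12 torque 0.167 My 1.023 FxfromM?
```

View pics/s13.png

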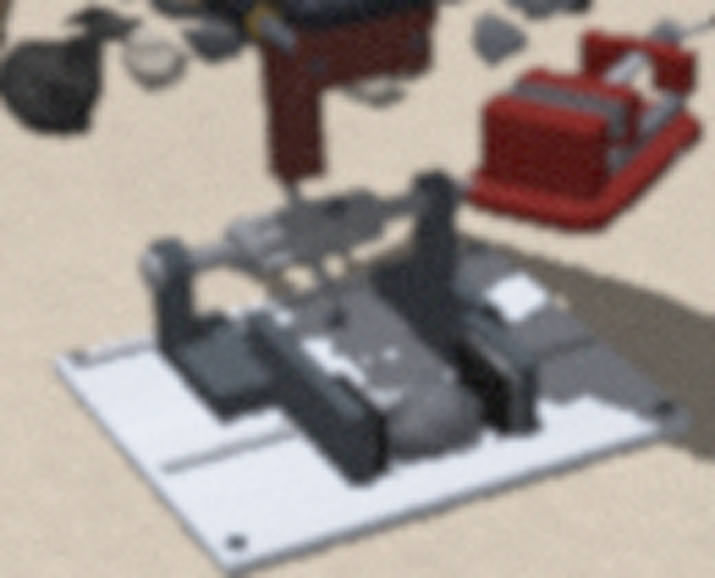

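>>> move_arm([
  [[0.005, 0, 0.003], [0, 0, 0]],
  [[0.01, 0, 0.007], [0, 0, 0]],
  [[0.015, 0, 0.011], [0, 0, 0]],
  [[0.02, 0, 0.015], [0, 0, 0]],
  [[0.025, 0, 0.02], [0, 0, 0]],
])

```text
t: 19.58
ee_pos: [624.5, 98.0, 85.9]
orientation: [3.127, -0.298, -0.005]
ft_force: [-5.9, 1.4, 3.3]
width: 0.5
```

```bash
python3 - <<'E'
from h import *
tq();ctrl.get_image("top");tq()
im=ctrl.get_image("scene");tq()
E
```

```text
t 19.575 rel [14.85  0.09 21.9 ] phi 0.86 F -6.05 3.29 torque 0.196 My 1.109 FxfromM?
t 19.625 rel [14.94  0.11 21.82] phi 0.87 F -7.05 2.56 torque 0.203 My 0.999 FxfromM?
t 19.675 rel [14.92  0.13 21.84] phi 0.86 F -4.93 1.51 torque 0.137 My 0.963 FxfromM?
```

>>> move_arm([
  [[0.003, 0, 0.003], [0, 0, 0]],
  [[0.006, 0, 0.006], [0, 0, 0]],
  [[0.009, 0, 0.009], [0, 0, 0]],
  [[0.012, 0, 0.012], [0, 0, 0]],
  [[0.015, 0, 0.015], [0, 0, 0]],
])

```text
t: 20.3
ee_pos: [626.7, 97.6, 83.7]
orientation: [3.127, -0.298, -0.005]
ft_force: [-6.9, 2.5, 3.1]
width: 0.2
```

```bash
python3 - <<'E'
from h import *
tq();ctrl.get_image("top");tq()
im=ctrl.get_image("scene");cv2.imwrite("pics/s14.png",cv2.resize(im["pixels"][150:255,175:305][:,:,::-1],None,fx=5.5,fy=5.5,interpolation=cv2.INTER_CUBIC));tq()
E
```

```text
t 20.3 rel [17.06  0.11 19.65] phi 0.97 F -7.24 3.07 torque 0.208 My 1.091 FxfromM?
t 20.35 rel [17.14  0.11 19.64] phi 0.97 F -6.91 2.51 torque 0.190 My 1.008 FxfromM?
t 20.4 rel [17.13  0.12 19.66] phi 0.97 F -6.62 2.95 torque 0.194 My 1.034 FxfromM?
```

View pics/s14.png

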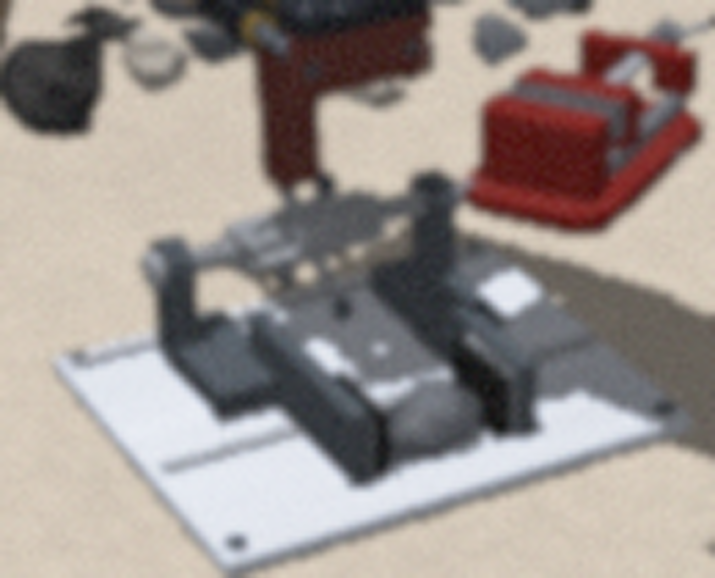

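>>> move_arm([
  [[-0.005, 0, -0.13], [0, 0, 0]],
  [[-0.02, 0, -0.4], [0, 0, 0]],
  [[-0.2, 0, -0.43], [0, 0, 0]],
  [[-0.42, 0, -0.43], [0, 0, 0]],
  [[-0.45, 0, -0.3], [0, 0, 0]],
])

```text
t: 21.02
ee_pos: [562.4, 110.8, 131.7]
orientation: [-3.126, 0.297, -0.008]
ft_force: [1.0, -0.3, -0.4]
width: 0.6
```

```bash
python3 - <<'E'
from h import *
im=ctrl.get_image("top");cv2.imwrite("pics/t15.png",cv2.resize(im["pixels"][120:245,195:325][:,:,::-1],None,fx=4.5,fy=4.5,interpolation=cv2.INTER_CUBIC))
im=ctrl.get_image("scene");cv2.imwrite("pics/s15.png",cv2.resize(im["pixels"][150:255,175:305][:,:,::-1],None,fx=5.5,fy=5.5,interpolation=cv2.INTER_CUBIC))
st()
E
```

```text
rel [-4.962e+01  6.000e-02  6.513e+01] F [-0.28 -0.34 -0.15] M [-0.01  -0.085  0.014] w 0.4 t 21.125
```

View pics/s15.png

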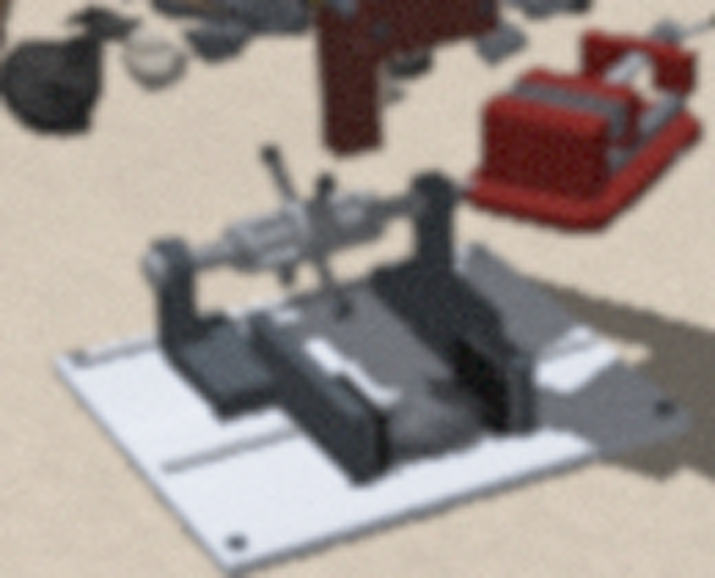

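View pics/t15.png

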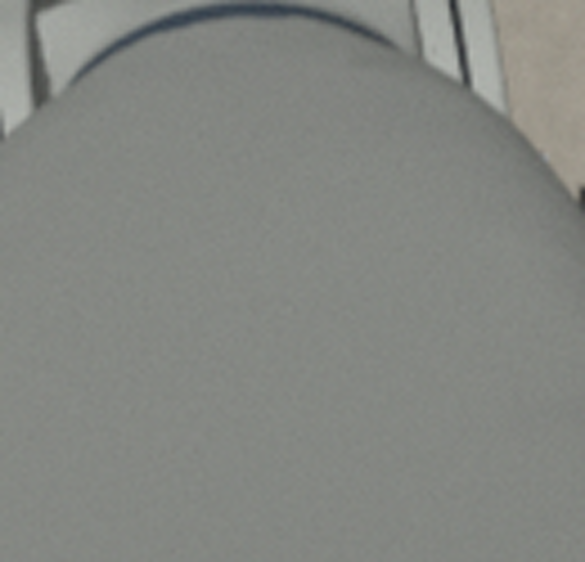

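>>> move_arm([
  [[0.0, 0, 0.1], [0, 0, 0]],
  [[0, 0, 0.2], [0, 0, 0]],
  [[0.01, 0, 0.25], [0, 0, 0]],
  [[0.04, 0, 0.255], [0, 0, 0]],
  [[0.07, 0, 0.255], [0, 0, 0]],
])

```text
t: 21.75
ee_pos: [572.5, 108.2, 90.6]
orientation: [-3.127, 0.298, -0.0]
ft_force: [-0.9, -1.0, 0.3]
width: 0.7
```

>>> move_arm([
  [[0.01, 0, 0], [0, 0, 0]],
  [[0.02, 0, 0], [0, 0, 0]],
  [[0.03, 0, 0], [0, 0, 0]],
  [[0.04, 0, 0], [0, 0, 0]],
  [[0.05, 0, 0], [0, 0, 0]],
])

```text
t: 22.38
ee_pos: [574.3, 107.7, 90.9]
orientation: [3.127, -0.299, -0.016]
ft_force: [-21.2, 6.8, 22.3]
width: 0.3
```

```bash
cat >> h.py <<'E'
def tb(h=4.0):  # ball contact phase
    r,o=rel();f=o["ft_force"];fx,fz=f@X,f@Z
    phi=np.arcsin(np.clip((r[0]+h+5.5)/44,-1,1));xc=44*np.sin(phi)-5.5;zc=44*np.cos(phi)
    print("t",o["t"],"rel",r,"phi %.3f"%phi,"F %.2f %.2f"%(fx,fz),"torque %.3f"%((-fx*zc+fz*xc)/1000),"My %.3f"%(o["moment"]@Y))
E
python3 - <<'E'
from h import *
tb();ctrl.get_image("top");tb();ctrl.get_image("top");tb()
E
```

```text
t 22.375 rel [-36.24   0.07  26.94] phi -0.653 F -22.13 22.29 torque 0.055 My 3.613
t 22.425 rel [-36.13   0.07  27.07] phi -0.650 F -20.41 19.08 torque 0.102 My 3.293
t 22.475 rel [-36.12   0.07  27.09] phi -0.650 F -20.60 17.67 torque 0.154 My 3.241
```

>>> move_arm([
  [[-0.025, 0, 0], [0, 0, 0]],
  [[-0.022, 0, -0.006], [0, 0, 0]],
  [[-0.012, 0, -0.012], [0, 0, 0]],
  [[0.0, 0, -0.018], [0, 0, 0]],
  [[0.012, 0, -0.025], [0, 0, 0]],
])

```text
t: 23.1
ee_pos: [579.2, 106.8, 94.4]
orientation: [3.127, -0.298, -0.006]
ft_force: [-8.9, 3.0, 5.5]
width: 1.0
```

```bash
python3 - <<'E'
from h import *
tb();ctrl.get_image("top");tb()
im=ctrl.get_image("scene");cv2.imwrite("pics/s16.png",cv2.resize(im["pixels"][150:255,175:305][:,:,::-1],None,fx=5.5,fy=5.5,interpolation=cv2.INTER_CUBIC));tb()
E
```

```text
t 23.1 rel [-31.31   0.09  30.38] phi -0.519 F -9.28 5.52 torque 0.204 My 1.370
t 23.15 rel [-30.93   0.13  30.6 ] phi -0.509 F -9.24 5.75 torque 0.200 My 1.391
t 23.2 rel [-30.93   0.11  30.59] phi -0.509 F -7.75 7.55 torque 0.094 My 1.336
```

View pics/s16.png

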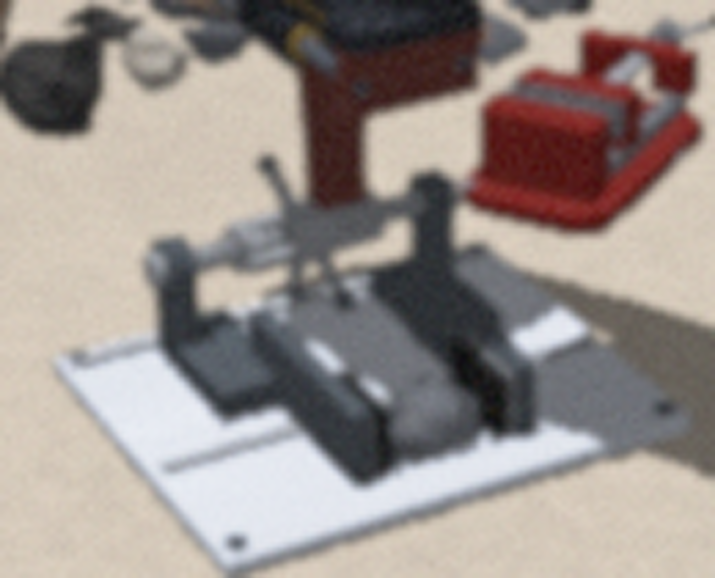

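>>> move_arm([
  [[0.009, 0, -0.004], [0, 0, 0]],
  [[0.018, 0, -0.008], [0, 0, 0]],
  [[0.026, 0, -0.012], [0, 0, 0]],
  [[0.034, 0, -0.016], [0, 0, 0]],
  [[0.043, 0, -0.02], [0, 0, 0]],
])

```text
t: 23.82
ee_pos: [586.1, 105.5, 97.8]
orientation: [3.127, -0.298, -0.004]
ft_force: [-7.7, 1.2, 7.0]
width: 0.6
```

```bash
python3 - <<'E'
from h import *
tb();ctrl.get_image("top");tb()
im=ctrl.get_image("scene");tb()
E
```

```text
t 23.825 rel [-24.27   0.12  33.76] phi -0.342 F -7.78 7.01 torque 0.180 My 1.214
t 23.875 rel [-24.     0.15  33.88] phi -0.336 F -8.44 7.00 torque 0.211 My 1.191
t 23.925 rel [-24.     0.15  33.83] phi -0.336 F -7.56 6.82 torque 0.178 My 1.074
```

>>> move_arm([
  [[0.007, 0, -0.002], [0, 0, 0]],
  [[0.014, 0, -0.004], [0, 0, 0]],
  [[0.021, 0, -0.006], [0, 0, 0]],
  [[0.028, 0, -0.008], [0, 0, 0]],
  [[0.035, 0, -0.01], [0, 0, 0]],
])

```text
t: 24.55
ee_pos: [591.5, 104.5, 99.3]
orientation: [3.127, -0.298, -0.004]
ft_force: [-6.6, 0.4, 6.7]
width: 0.5
```

```bash
python3 - <<'E'
from h import *
tb();ctrl.get_image("top");tb()
im=ctrl.get_image("scene");cv2.imwrite("pics/s17.png",cv2.resize(im["pixels"][185:245,210:290][:,:,::-1],None,fx=9,fy=9,interpolation=cv2.INTER_CUBIC));tb()
E
```

```text
t 24.55 rel [-18.8    0.13  35.29] phi -0.213 F -6.59 6.70 torque 0.184 My 1.155
t 24.6 rel [-18.64   0.15  35.35] phi -0.209 F -6.94 7.05 torque 0.195 My 1.104
t 24.65 rel [-18.68   0.13  35.3 ] phi -0.210 F -6.31 5.63 torque 0.189 My 1.012
```

View pics/s17.png

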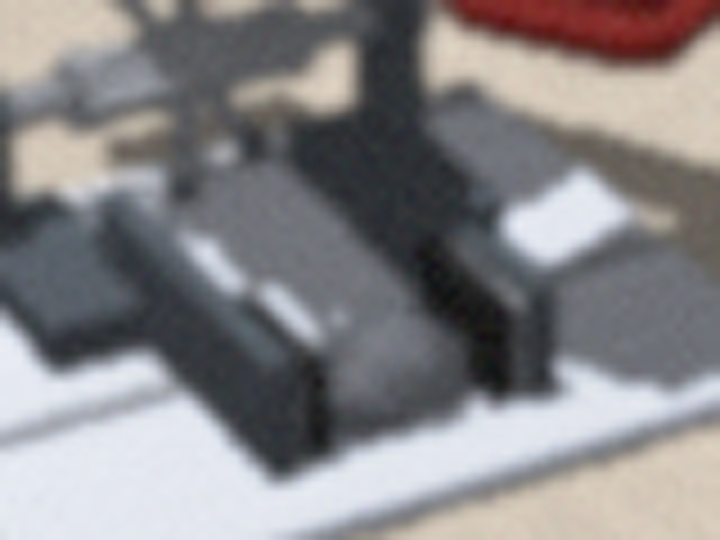

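>>> move_arm([
  [[0.005, 0, -0.001], [0, 0, 0]],
  [[0.01, 0, -0.001], [0, 0, 0]],
  [[0.014, 0, -0.002], [0, 0, 0]],
  [[0.018, 0, -0.002], [0, 0, 0]],
  [[0.023, 0, -0.003], [0, 0, 0]],
])

```text
t: 25.28
ee_pos: [594.8, 103.8, 99.7]
orientation: [3.127, -0.298, -0.003]
ft_force: [-8.0, 1.6, 6.9]
width: 0.3
```

```bash
python3 - <<'E'
from h import *
tb();ctrl.get_image("top");tb();ctrl.get_image("scene");tb()
E
```

```text
t 25.275 rel [-15.35   0.14  35.69] phi -0.133 F -8.14 6.89 torque 0.277 My 1.138
t 25.325 rel [-15.29   0.15  35.69] phi -0.132 F -7.35 6.23 torque 0.250 My 1.120
t 25.375 rel [-15.28   0.15  35.7 ] phi -0.132 F -8.28 6.53 torque 0.288 My 1.109
```

>>> move_arm([
  [[0.004, 0, 0], [0, 0, 0]],
  [[0.008, 0, 0], [0, 0, 0]],
  [[0.011, 0, 0], [0, 0, 0]],
  [[0.014, 0, 0], [0, 0, 0]],
  [[0.018, 0, 0], [0, 0, 0]],
])

```text
t: 26.0
ee_pos: [597.5, 103.3, 99.7]
orientation: [3.127, -0.298, -0.003]
ft_force: [-6.8, 1.5, 6.2]
width: 0.5
```

```bash
python3 - <<'E'
from h import *
tb();ctrl.get_image("top");tb()
im=ctrl.get_image("scene");cv2.imwrite("pics/s18.png",cv2.resize(im["pixels"][185:245,210:290][:,:,::-1],None,fx=9,fy=9,interpolation=cv2.INTER_CUBIC));tb()
E
```

```text
t 26.0 rel [-12.64   0.17  35.74] phi -0.071 F -6.91 6.20 torque 0.250 My 1.168
t 26.05 rel [-12.51   0.15  35.77] phi -0.068 F -7.84 7.08 torque 0.284 My 1.110
t 26.1 rel [-12.53   0.16  35.77] phi -0.069 F -7.91 6.84 torque 0.289 My 1.057
```

View pics/s18.png

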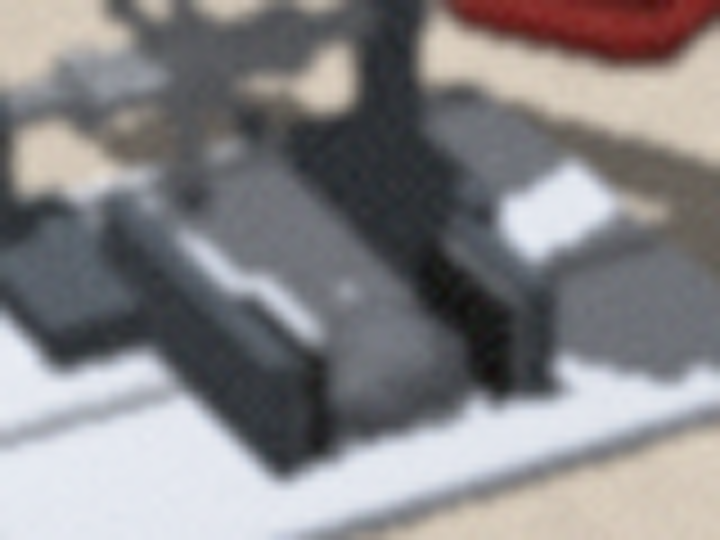

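>>> move_arm([
  [[0.003, 0, 0], [0, 0, 0]],
  [[0.006, 0, 0], [0, 0, 0]],
  [[0.009, 0, 0], [0, 0, 0]],
  [[0.012, 0, 0], [0, 0, 0]],
  [[0.015, 0, 0], [0, 0, 0]],
])

```text
t: 26.72
ee_pos: [599.7, 102.9, 99.7]
orientation: [3.127, -0.298, -0.003]
ft_force: [-7.4, 1.2, 7.5]
width: 0.1
```

```bash
python3 - <<'E'
from h import *
tb()
for i in range(4): ctrl.get_image("scene");tb()
E
```

```text
t 26.725 rel [-10.4    0.15  35.73] phi -0.020 F -7.47 7.53 torque 0.280 My 1.113
t 26.775 rel [-10.33   0.18  35.75] phi -0.019 F -6.02 6.79 torque 0.222 My 1.140
t 26.825 rel [-10.34   0.17  35.74] phi -0.019 F -6.87 6.86 torque 0.259 My 1.131
t 26.875 rel [-10.35   0.2   35.72] phi -0.019 F -7.33 6.84 torque 0.279 My 1.141
t 26.925 rel [-10.31   0.17  35.73] phi -0.018 F -6.15 6.83 torque 0.228 My 1.120
```

>>> move_arm([
  [[0.0, 0, -0.005], [0, 0, 0]],
  [[0.0, 0, -0.01], [0, 0, 0]],
  [[0.004, 0, -0.01], [0, 0, 0]],
  [[0.008, 0, -0.01], [0, 0, 0]],
  [[0.012, 0, -0.01], [0, 0, 0]],
])

```text
t: 27.55
ee_pos: [601.0, 102.5, 100.2]
orientation: [3.127, -0.298, -0.005]
ft_force: [-8.2, 2.0, -0.0]
width: 0.7
```

```bash
python3 - <<'E'
from h import *
tb()
for i in range(4): ctrl.get_image("scene");tb()
E
```

```text
t 27.55 rel [-9.040e+00  1.000e-02  3.625e+01] phi 0.010 F -8.44 -0.04 torque 0.372 My 1.111
t 27.6 rel [-8.930e+00  3.000e-02  3.626e+01] phi 0.013 F -6.71 0.13 torque 0.295 My 1.093
t 27.65 rel [-8.960e+00  2.000e-02  3.622e+01] phi 0.012 F -6.25 -0.29 torque 0.276 My 1.096
t 27.7 rel [-8.97  0.   36.24] phi 0.012 F -6.91 0.10 torque 0.304 My 1.094
t 27.75 rel [-8.940e+00  2.000e-02  3.626e+01] phi 0.013 F -6.87 0.94 torque 0.298 My 1.102
```

>>> move_arm([
  [[0.003, 0, 0], [0, 0, 0]],
  [[0.006, 0, 0], [0, 0, 0]],
  [[0.009, 0, 0], [0, 0, 0]],
  [[0.012, 0, 0], [0, 0, 0]],
  [[0.015, 0, 0], [0, 0, 0]],
])

```text
t: 28.38
ee_pos: [603.1, 102.1, 100.2]
orientation: [3.127, -0.298, -0.006]
ft_force: [-8.0, 2.3, 0.5]
width: 0.3
```

```bash
python3 - <<'E'
from h import *
tb()
for i in range(5): ctrl.get_image("scene");tb()
E
```

```text
t 28.375 rel [-6.910e+00  3.000e-02  3.623e+01] phi 0.059 F -8.27 0.49 torque 0.362 My 1.190
t 28.425 rel [-6.82  0.   36.27] phi 0.061 F -7.92 -0.07 torque 0.348 My 1.159
t 28.475 rel [-6.840e+00  2.000e-02  3.624e+01] phi 0.060 F -7.06 -0.26 torque 0.311 My 1.184
t 28.525 rel [-6.83  0.   36.25] phi 0.061 F -6.77 -0.06 torque 0.297 My 1.175
t 28.575 rel [-6.850e+00  1.000e-02  3.625e+01] phi 0.060 F -6.19 0.69 torque 0.270 My 1.176
t 28.625 rel [-6.830e+00  1.000e-02  3.626e+01] phi 0.061 F -7.49 -0.06 torque 0.329 My 1.173
```

>>> move_arm([
  [[-0.02, 0, 0], [0, 0, 0]],
  [[-0.05, 0, 0], [0, 0, 0]],
  [[-0.08, 0, 0], [0, 0, 0]],
  [[-0.08, 0, -0.15], [0, 0, 0]],
  [[-0.08, 0, -0.4], [0, 0, 0]],
])

```text
t: 29.25
ee_pos: [592.1, 104.1, 160.4]
orientation: [3.127, -0.298, -0.003]
ft_force: [0.5, 0.1, -0.4]
width: 0.7
```

>>> move_arm([
  [[-0.1, 0.1, -0.1], [0, 0, 0]],
  [[-0.3, 0.4, -0.2], [0, 0, 0]],
  [[-0.5, 0.7, -0.3], [0, 0, 0]],
  [[-0.6, 1, -0.3], [0, 0, 0]],
  [[-0.6, 1, -0.3], [0, 0, 0]],
])

```text
t: 29.88
ee_pos: [474.9, -27.9, 206.3]
orientation: [3.127, -0.303, 0.001]
ft_force: [-0.2, 1.0, 0.1]
width: 0.3
```

>>> move_arm([
  [[-0.1, 0.3, 0], [0, 0, 0]],
  [[-0.2, 0.6, 0], [0, 0, 0]],
  [[-0.3, 1, 0], [0, 0, 0]],
  [[-0.3, 1, 0], [0, 0, 0]],
  [[-0.3, 1, 0], [0, 0, 0]],
])

```text
t: 30.5
ee_pos: [404.5, -164.6, 205.9]
orientation: [-3.127, 0.299, -0.001]
ft_force: [-0.9, -0.4, 0.0]
width: 0.3
```

```bash
python3 - <<'E'
from h import *
im=ctrl.get_image("top");cv2.imwrite("pics/t20.png",cv2.resize(im["pixels"][120:245,195:325][:,:,::-1],None,fx=4.5,fy=4.5,interpolation=cv2.INTER_CUBIC))
for n in("stone_center","rough_stone","clamp_bed","chert","agate","river","jasper","slate"):
    print(n,[(np.round(d["location"],1).tolist(),round(d["p"],2)) for d in ctrl.pinpoint("top",n)][:3])
im=ctrl.get_image("scene");cv2.imwrite("pics/s20.png",cv2.resize(im["pixels"][150:255,175:305][:,:,::-1],None,fx=5.5,fy=5.5,interpolation=cv2.INTER_CUBIC))
for f in np.arange(3.0,3.4,.05)-np.pi:
    print(round(f+np.pi,2),[np.round((proj(im,S+44*(np.sin(f+k)*X+np.cos(f+k)*Z))-[175,150])*5.5).tolist() for k in(0,-np.pi/2)])
st()
E
```

```text
stone_center [([498.0, 130.1, 26.1], 0.84)]
rough_stone [([380.8, -80.1, -1.7], 0.64), ([494.2, 126.2, 8.6], 0.57)]
clamp_bed [([500.1, 123.2, 8.1], 0.92)]
chert [([379.9, -82.3, 1.8], 0.69)]
agate [([587.8, -180.8, 1.5], 0.71)]
river [([494.6, 356.6, -0.1], 0.63), ([497.7, 122.9, 10.6], 0.28)]
jasper [([495.7, -116.5, 0.0], 0.57), ([497.5, 130.0, 24.5], 0.43), ([607.4, 101.0, 60.8], 0.2)]
slate [([559.2, 354.9, 0.5], 0.79)]
3.0 [[312.0, 150.0], [353.0, 277.0]]
3.05 [[310.0, 148.0], [353.0, 273.0]]
3.1 [[308.0, 146.0], [353.0, 269.0]]
3.15 [[306.0, 144.0], [353.0, 265.0]]
3.2 [[304.0, 142.0], [352.0, 261.0]]
3.25 [[302.0, 141.0], [352.0, 256.0]]
3.3 [[300.0, 140.0], [352.0, 252.0]]
3.35 [[298.0, 139.0], [351.0, 248.0]]
rel [-151.64 -299.67  141.69] F [ 0.49 -0.17  0.56] M [-0.032 -0.027 -0.028] w 0.7 t 31.0
```

View pics/t20.png

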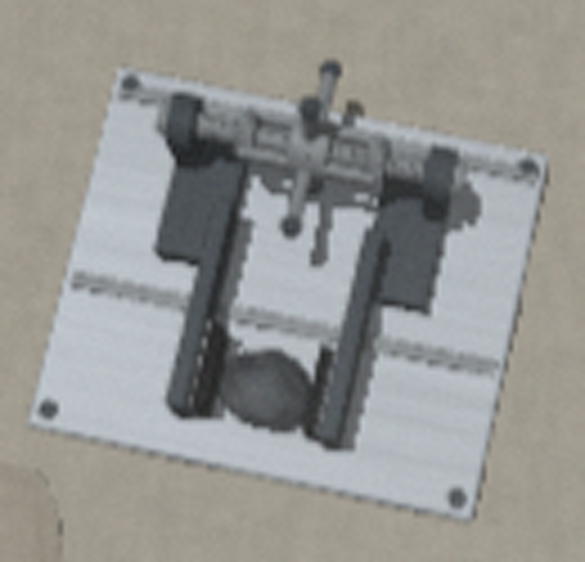

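View pics/s20.png

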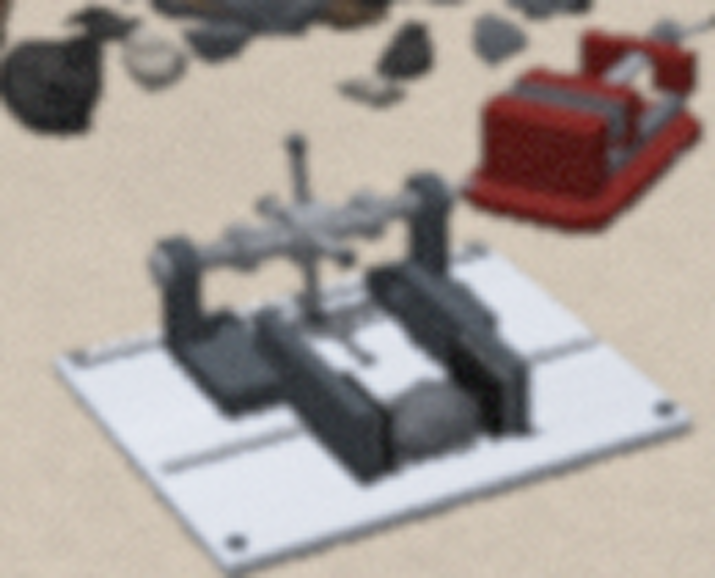

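The top crop shows the stone at (270,390), touched by both pads and in line with them. The bystanders read where they were. Handing in.

```bash
python3 - <<'E'
from workcell import ctrl
print(ctrl.close_job())
E
```

```text
the job is handed in; nothing more can be done
None
```

I set the rough stone on the clamp bed, turned the turnbuckle until both pads held it, backed the arm clear and handed the job in at about 31 s. No verdict came back, so whether it passed is not confirmed.

- **Placing:** I gripped the stone across its 42 mm side, lowered it until it touched the bed, let go and lifted off. The pictures afterwards showed it lying between the open pads.
- **Turning:** I pushed three spokes in turn to about 3.2 rad. Running free took about 0.18 N m (single readings 0.13–0.21). The last clean reading was about 0.32 N m, some 1.6 to 1.8 times the free effort. The final 0.05 rad step added about 0.022 N m, which matches the rubber's stated stiffness. I put the pressure at about 15–18 N per pad, inside the 9–25 N wanted; this comes from effort and angle, since pad force can't be read directly.
- **Last checks:** The final pictures show both pads touching the stone and its long side along the closing line. The trained network puts it about 6–7 mm off the middle towards the left jaw, against a limit of 20 mm. The other stones read within about 5 mm of where they began, which is measuring noise.
- **What disagreed:**
    - One spoke push jammed by friction and reached about 30 N in all at the wrist before I backed off and followed the spoke's arc.
    - Effort readings between 2.8 and 3.1 rad were muddied by vertical friction and came out uneven, so I relied on the two clean readings at the end.
    - The network gave the stone's centre about 8 mm higher than it should be, although it looks seated on the bed.

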